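Load the curing rail at the repair table

TASK

First slide the blue carrier with the cured cog out from under the lamp hood, lift it off the rail at the open end and stand it upright in the aluminium tray. Then hook every orange carrier that stands on the table onto the rail and slide each of them along under the hood until all hang wholly between the two yellow bands. Last, press the lamp's red lever down until it clicks and stays down, leaving the other things on the table where they are.

Things in the scene. Friction and masses are not known exactly. Their poses are not given: they have to be found in the camera images.
- carrier_a: Orange carrier holding a black toy wheel with a yellow hub that has just been glued; a rigid hanger that can also stand. Origin: underside, below the hook's seat; x from its spine to the hook's open side, y along the rail once hung, z up. Foot 60 x 44 x 8 mm (x -26.5 to 33.5), spine x -26 to -18. Grip tab over the hook, 10 (x) x 30 (y) mm, z 114 to 164: grip from above across the 10 mm. 160 g
- carrier_b: Orange carrier holding a green frog head that has just been glued; a rigid hanger that can also stand. Origin: underside, below the hook's seat; x from its spine to the hook's open side, y along the rail once hung, z up. Foot 60 x 44 x 8 mm (x -26.5 to 33.5), spine x -26 to -18. Grip tab over the hook, 10 (x) x 30 (y) mm, z 114 to 164: grip from above across the 10 mm. 160 g
- carrier_c: Orange carrier holding a red toy block that has just been glued; a rigid hanger that can also stand. Origin: underside, below the hook's seat; x from its spine to the hook's open side, y along the rail once hung, z up. Foot 60 x 44 x 8 mm (x -26.5 to 33.5), spine x -26 to -18. Grip tab over the hook, 10 (x) x 30 (y) mm, z 114 to 164: grip from above across the 10 mm. 160 g
- carrier_d: Orange carrier holding a turquoise bell shape that has just been glued; a rigid hanger that can also stand. Origin: underside, below the hook's seat; x from its spine to the hook's open side, y along the rail once hung, z up. Foot 60 x 44 x 8 mm (x -26.5 to 33.5), spine x -26 to -18. Grip tab over the hook, 10 (x) x 30 (y) mm, z 114 to 164: grip from above across the 10 mm. 160 g
- cured: Blue carrier holding a white cog that has finished curing, hanging under the lamp hood at the start; in shape and size like the orange carriers
- carrier_a_seat (a point): Hook seat of carrier_a: point on the rail's axis when hung, 98 mm above the underside. Hook, 20 mm wide in y: arm underside z 104, arm top 114; throat x -8 to 9; lip at x 9 to 15 reaching down to z 86. Under the lip the +x side is open down to z 45: the rail enters there, then the carrier is lowered 20 mm
- carrier_b_seat (a point): Hook seat of carrier_b: point on the rail's axis when hung, 98 mm above the underside. Hook, 20 mm wide in y: arm underside z 104, arm top 114; throat x -8 to 9; lip at x 9 to 15 reaching down to z 86. Under the lip the +x side is open down to z 45: the rail enters there, then the carrier is lowered 20 mm
- carrier_c_seat (a point): Hook seat of carrier_c: point on the rail's axis when hung, 98 mm above the underside. Hook, 20 mm wide in y: arm underside z 104, arm top 114; throat x -8 to 9; lip at x 9 to 15 reaching down to z 86. Under the lip the +x side is open down to z 45: the rail enters there, then the carrier is lowered 20 mm
- carrier_d_seat (a point): Hook seat of carrier_d: point on the rail's axis when hung, 98 mm above the underside. Hook, 20 mm wide in y: arm underside z 104, arm top 114; throat x -8 to 9; lip at x 9 to 15 reaching down to z 86. Under the lip the +x side is open down to z 45: the rail enters there, then the carrier is lowered 20 mm
- station: Curing station, fixed: grey base plate and two posts (22 x 14 mm, 168 mm tall) at y = -235 and +235 mm with a steel rail, 12 mm thick, along y between them, its axis 160 mm above the table and over the origin. Hung carriers: underside at 62 mm, tab top at 226 mm. Two yellow bands on the rail at y = -215 and +5 mm
- zone_mid (a point): Point on the rail's axis midway between the yellow bands (each 110 mm away), axes as the station's. From here 115 mm to -y and 150 mm to +y a white lamp hood strip (x 8 to 24 mm) runs beyond the rail, underside 20 mm and top 26 mm above the axis: hooks slide under it with 4 mm to spare but cannot be lifted off there
- load_mid (a point): Point on the rail's axis in the middle of the open end, 240 mm from zone_mid along +y; within 60 mm either way along y carriers can be hooked on and lifted off, from the robot's (-x) side
- tray: Loose aluminium tray for cured work, 140 (x) x 130 (y) mm outside, rim 18 mm high, walls 4 mm, floor 4 mm; origin under its centre
- switch: Lamp switch, fixed: black foot 150 x 76 mm with a sprung steel lever that ends in a red press pad on its -x side; origin on the table
- lever_pad (a point): Centre of the top of the red press pad (36 x 32 mm) at the end of the lever, 100 mm to the switch's -x from the hinge (along y, at x = 60, z = 50 mm in the switch's frame). Pressing moves it about 35 mm down
- lever (a joint): Lever angle, rad: 0 is up; a ball detent resists with about 6 N at the pad from 0.13 to 0.25 and then holds the lever at about 0.34; the stop is at 0.42. It springs back to 0 if let go earlier
- glue: Bystander, loose: white glue bottle, 32 mm wide, 85 mm tall
- driver: Bystander, loose: green screwdriver, 160 mm, lying
- tub: Bystander, loose: clear plastic tub, 80 mm wide, 60 mm tall
- carton: Bystander, loose: small blue carton 60 x 45 x 50 mm
- reel: Bystander, loose: yellow reel 60 mm wide, 20 mm high
- toy: Bystander, loose: turquoise and green toy car, 70 mm long, 62 mm tall
There are look-alikes about, which are no part of the job. Of the things that look like the switch, the smaller one is meant.

How it is judged:
On the way, in this order (a step that is already met when the one before it is completed fails the run):
1. the blue cured carrier stands upright in the tray (x of cured in the frame of tray between -0.055 and 0.055 m and y of cured in the frame of tray between -0.055 and 0.055 m and z of cured in the frame of tray below 0.015 m and angle between cured's own z axis and vertical below 0.15 rad and contact force between the fingers and cured below 0.1 N), for 0.2 s.
2. every orange carrier hangs on the rail between the yellow bands, let go (x of carrier_a_seat in the frame of zone_mid between -0.009 and 0.009 m and y of carrier_a_seat in the frame of zone_mid between -0.1 and 0.1 m and z of carrier_a_seat in the frame of zone_mid between -0.008 and 0.008 m and angle between each of carrier_a, carrier_b, carrier_c, carrier_d's own z axis and vertical below 0.25 rad and x of carrier_b_seat in the frame of zone_mid between -0.009 and 0.009 m and y of carrier_b_seat in the frame of zone_mid between -0.1 and 0.1 m and z of carrier_b_seat in the frame of zone_mid between -0.008 and 0.008 m and x of carrier_c_seat in the frame of zone_mid between -0.009 and 0.009 m and y of carrier_c_seat in the frame of zone_mid between -0.1 and 0.1 m and z of carrier_c_seat in the frame of zone_mid between -0.008 and 0.008 m and x of carrier_d_seat in the frame of zone_mid between -0.009 and 0.009 m and y of carrier_d_seat in the frame of zone_mid between -0.1 and 0.1 m and z of carrier_d_seat in the frame of zone_mid between -0.008 and 0.008 m and contact force between the fingers and carrier_a below 0.1 N and contact force between the fingers and carrier_b below 0.1 N and contact force between the fingers and carrier_c below 0.1 N and contact force between the fingers and carrier_d below 0.1 N), for 0.3 s.
3. the lever is pressed down past its detent (value of joint lever above 0.28 rad and x of carrier_a_seat in the frame of zone_mid between -0.009 and 0.009 m and y of carrier_a_seat in the frame of zone_mid between -0.1 and 0.1 m and z of carrier_a_seat in the frame of zone_mid between -0.008 and 0.008 m and angle between each of carrier_a, carrier_b, carrier_c, carrier_d's own z axis and vertical below 0.25 rad and x of carrier_b_seat in the frame of zone_mid between -0.009 and 0.009 m and y of carrier_b_seat in the frame of zone_mid between -0.1 and 0.1 m and z of carrier_b_seat in the frame of zone_mid between -0.008 and 0.008 m and x of carrier_c_seat in the frame of zone_mid between -0.009 and 0.009 m and y of carrier_c_seat in the frame of zone_mid between -0.1 and 0.1 m and z of carrier_c_seat in the frame of zone_mid between -0.008 and 0.008 m and x of carrier_d_seat in the frame of zone_mid between -0.009 and 0.009 m and y of carrier_d_seat in the frame of zone_mid between -0.1 and 0.1 m and z of carrier_d_seat in the frame of zone_mid between -0.008 and 0.008 m), for 0.2 s.
At the end, for the whole second after the job is handed in: Blue carrier upright in the tray (within 0.15 rad, foot on its floor); every orange carrier present hangs on the rail, seat within 9 mm of the rail's axis and 100 mm of the middle between the bands, at rest; lever held down by its detent (over 0.28 rad); bystanders within 3 cm (all of step 3 and x of cured in the frame of tray between -0.055 and 0.055 m and y of cured in the frame of tray between -0.055 and 0.055 m and z of cured in the frame of tray below 0.015 m and angle between cured's own z axis and vertical below 0.15 rad and linear speed of each of carrier_a, carrier_b, carrier_c, carrier_d, cured below 0.03 m/s); the robot touches nothing.
It fails at once if a bystander is pushed more than 3 cm from its place (distance of any of glue, driver, tub, carton, reel, toy from where it was at the start of the episode above 0.03 m).
Of carrier_a, carrier_b, carrier_c, carrier_d only 3 to 4 are there at a start; the rules pass over those that are not, and their reading is None.
At some moment in a run one of carrier_a, carrier_b, carrier_c, carrier_d, tray may be knocked a few centimetres aside while the robot is not near it.
It also fails if it takes over 210 s, if anything falls off the work surface, if the arm or the gripper's body presses on something with over 40 N, if the wrist force passes 120 N, or if a joint passes its speed limit or range.

ROBOT

A 6-joint arm with a two-finger parallel gripper is mounted at the origin on the work surface. World frame = base frame: x ahead of the robot, y to its left, z up, the work surface at z = 0. Lengths are in m, angles in rad, forces in N, time in s.
With the tool pointing down it reaches from about 0.25 to 0.775 m from the base axis. Payload 4 kg.
Tool frame: the origin (TCP) lies midway between the tips of the shut fingers; the grasp point (between the pads) lies 19 mm behind it; z points along the fingers, y is the line along which they close (so a half turn about z gives the same grasp; the last joint's range is limited). The gripper opens to 85 mm and grips with 20 to 120 N. Pads are 22 mm wide; open, the fingers measure 114 mm over their backs; the gripper's body (76 mm by 85 mm) begins 54 mm behind the grasp point. The pads swing forward as they close: fully open they stand 13 mm farther back than shut.
Start: joints at [1.01, 0.087, 1.371, -0, 1.684, -0.103], TCP at [0.243, 0.493, 0.231] pointing down, gripper open.
Joint ranges: [-3.1, 3.1], [-0.76, 2.03], [0.27, 2.55], [-1.08, 4.22], [0.17, 2.65], [-2.57, 2.57]. Speed limits (rad/s): [2.79, 2.79, 3.14, 3.14, 3.14, 3.14].

INTERFACE

Orientations are given as a unit quaternion [w, x, y, z].
In Python, from workcell import monitor, cams, ticket gives the robot as it stands.
- The arm moves only by the tool arm_command, never from a script. Its argument "rows" is one flat list of numbers, 7 for each row, row after row: the shift along the tool's x, y, z each as a share of 0.12 m, from -1 to 1, then the turn, a rotation vector about the tool's x, y, z each as a share of 180 degrees, from -1 to 1, then the closure, from -1 (fully open) to 1 (shut). A call has 1 to 10 rows; each row shifts and turns the commanded pose from where the row before left it, along the tool's axes as they then stand; what a row does not reach is not made up. A row lasts 1/12 s, in which the tool goes at most 41.7 mm and 7.16 degrees, less where a joint would pass 70% of its speed; a pose out of reach is approached as far as the arm can. A call with a number of a shift or a turn outside -1 to 1 is refused whole. A call with a gripper value outside its range is refused whole. The fingers move at their own pace and stop on an object; "grip_force" is the grip in N (left out, the last holds). Time passes only in rows, so rows that do not move let the fingers close. It gives the time, the measured TCP pose, the force, the opening and the grip force at its end, in the units of the state.
- monitor.get_obs(): the state, without advancing time (a new reading comes with each control period).
- cams.capture(name): name is "scene" or "top"; returns the picture (384x512x3 uint8, blue, green, red); there is no depth.
- cams.camera_params(name): a dict with "vfov" (degrees; the focal length in pixels is half the picture's height over the tangent of half this angle, whatever the lens; pixels are square), "cx", "cy" (the principal point, pixels), "k1" (the pictures are not rectified: a ray, as slopes to the right and down, at radius r is drawn at 1 + k1 r^2 times it, then the intrinsics apply), "view" (4x4, takes a point from world to camera coordinates). Camera axes: x right, y down, z forward; pixel columns grow to the right and rows downward; lengths in m; the calibration is good to about 2 mm. A picture is of the moment at which its call begins. camera_params takes no time and is no camera call.
- ticket.sign_off(): hands the job in; it is judged then, once.
The state is a dict: "time": time; "qpos": joint angles; "qd": joint speeds; "effort": joint torques, N m; "eef_pos": TCP position; "eef_rot": TCP orientation; "force": force on the tool from outside, world axes, zero at the start; "torque": the same for the moment, N m; "finger_gap": finger opening in m; "grip_force": force on a finger pad.
Only numpy, scipy, OpenCV 4.12 (cv2) and the standard library are available. Lean on these libraries where they do the work, as an engineer would, in place of code of your own. Each camera call takes 0.05 s, during which the arm holds its last target. There are 200 camera calls.

## Working session

There is one attempt and no reset: what is moved stays moved. The work goes in short steps, Python scripts to look and compute and a tool call to move; the robot and the scene stay as the last step left them, time stands still between calls to the robot, and variables do not carry over. Pictures are saved under pics/ and viewed, at most 14 in all, crops included, and the job is handed in when it is done.

Besides the shell and the picture viewer there is one more tool, called after "Emit:" in YAML: its name, and indented under it one key for each argument. arm_command: Moves the arm, as the interface text tells. Shift numbers are shares of 0.12 m and turn numbers shares of 180 degrees, none past 1 either way. Its arguments: {"type":"object","properties":{"rows":{"type":"array"},"grip_force":{"type":"number"}},"required":["rows"]}

```bash
ls; mkdir -p pics; python3 - <<'E'
from workcell import monitor,cams,ticket
import cv2,numpy as np
print(monitor.get_obs())
for n in("scene","top"):
    cv2.imwrite(f"pics/{n}0.png",cv2.resize(cams.capture(n),(768,576),interpolation=cv2.INTER_CUBIC)); print(n,cams.camera_params(n))
E
```

```text
pics
{'time': 0.0, 'qpos': array([ 1.00989705e+00,  8.79532795e-02,  1.37229723e+00,  2.33476903e-05,
        1.68358383e+00, -1.03114659e-01]), 'qd': array([ 0.00021554,  0.00097581,  0.00067672,  0.00052368, -0.00042769,
        0.00084975]), 'effort': array([-2.10156315e-03, -3.51860297e+01, -3.13274288e+01, -1.47792639e-04,
        1.07453956e-02, -6.13294247e-06]), 'eef_pos': array([0.2428131 , 0.4929357 , 0.23011826]), 'eef_rot': array([-3.76295018e-04,  2.26897451e-01,  9.73918010e-01, -1.05584874e-03]), 'force': array([0.13278773, 0.63315725, 0.50986632]), 'torque': array([ 0.02534381,  0.0551663 , -0.04560204]), 'grip_force': 0.0, 'finger_gap': 0.08535795832483344}
scene {'vfov': 54.04600691116155, 'cx': 257.2613674847903, 'cy': 188.54371595116413, 'k1': -0.0883821438884788, 'view': array([[-7.45533607e-01,  6.66467443e-01,  8.88205333e-04,
         3.17391269e-01],
       [ 4.05017787e-01,  4.54124528e-01, -7.93556239e-01,
        -6.79796411e-02],
       [-5.29282753e-01, -5.91263106e-01, -6.08496266e-01,
         1.26312432e+00],
       [ 0.00000000e+00,  0.00000000e+00,  0.00000000e+00,
         1.00000000e+00]])}
top {'vfov': 52.7632990208658, 'cx': 258.54910383721847, 'cy': 195.53202062622208, 'k1': -0.09279961467263408, 'view': array([[ 0.00709656, -0.9999387 ,  0.00849925, -0.00122235],
       [-0.98767016, -0.00833824, -0.156327  ,  0.44687062],
       [ 0.15638829, -0.00728508, -0.98766879,  1.12082539],
       [ 0.        ,  0.        ,  0.        ,  1.        ]])}
```

View pics/scene0.png

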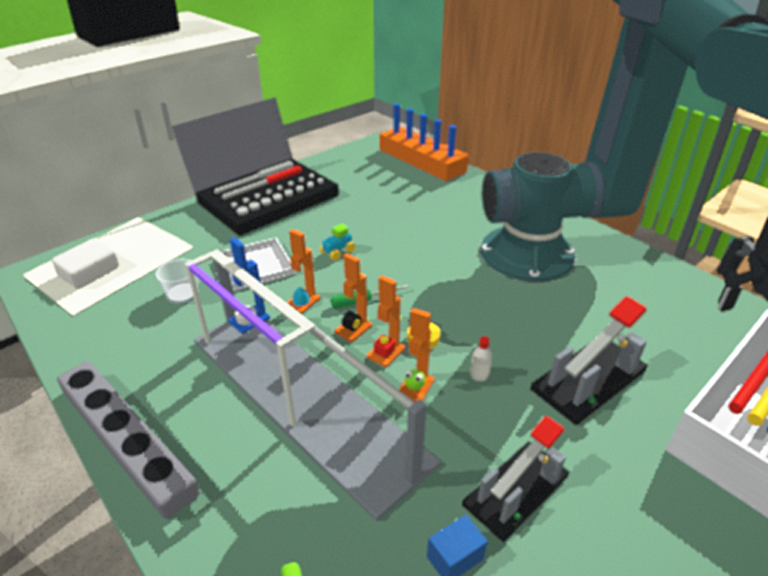

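View pics/top0.png

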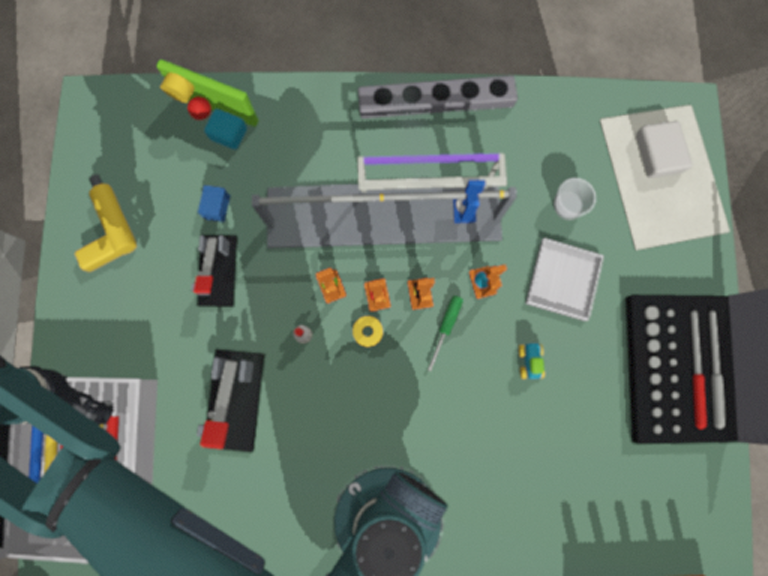

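```bash
cat > h.py <<'E'
import cv2,numpy as np
from workcell import monitor,cams,ticket
from scipy.spatial.transform import Rotation as R
class Cam:
    def __init__(s,n):
        p=cams.camera_params(n); f=192/np.tan(np.radians(p["vfov"]/2))
        s.K=np.array([[f,0,p["cx"]],[0,f,p["cy"]],[0,0,1]]); s.d=np.array([p["k1"],0,0,0.]); s.V=np.array(p["view"])
    def proj(s,P):
        return cv2.projectPoints(np.asarray(P,float).reshape(-1,1,3),cv2.Rodrigues(s.V[:3,:3])[0],s.V[:3,3],s.K,s.d)[0].reshape(-1,2)
    def und(s,px): return cv2.undistortPoints(np.asarray(px,float).reshape(-1,1,2),s.K,s.d).reshape(-1,2)
C={n:Cam(n) for n in("scene","top")}
def tri(ps,pt):
    X=cv2.triangulatePoints(C["scene"].V[:3],C["top"].V[:3],C["scene"].und(ps).T,C["top"].und(pt).T)
    X=(X[:3]/X[3]).T
    e=np.hypot(*(C["scene"].proj(X)-ps).T)+np.hypot(*(C["top"].proj(X)-pt).T)
    return X,e
def onz(n,px,z):
    c=C[n]; r=np.c_[c.und(px),np.ones(len(np.atleast_2d(px)))]@c.V[:3,:3]; o=-c.V[:3,:3].T@c.V[:3,3]
    return o+r*((z-o[2])/r[:,2])[:,None]
def crop(n,img,x0,y0,x1,y1,k,name):
    c=cv2.resize(img[y0:y1,x0:x1],None,fx=k,fy=k,interpolation=cv2.INTER_CUBIC); cv2.imwrite(f"pics/{name}.png",c)
E
python3 - <<'E'
from h import *
s=cams.capture("scene");t=cams.capture("top");np.save("s0.npy",s);np.save("t0.npy",t)
crop("scene",s,110,140,310,280,4,"s1"); crop("top",t,160,95,360,225,4,"t1")
E
```

```text
(no output)
```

View pics/s1.png

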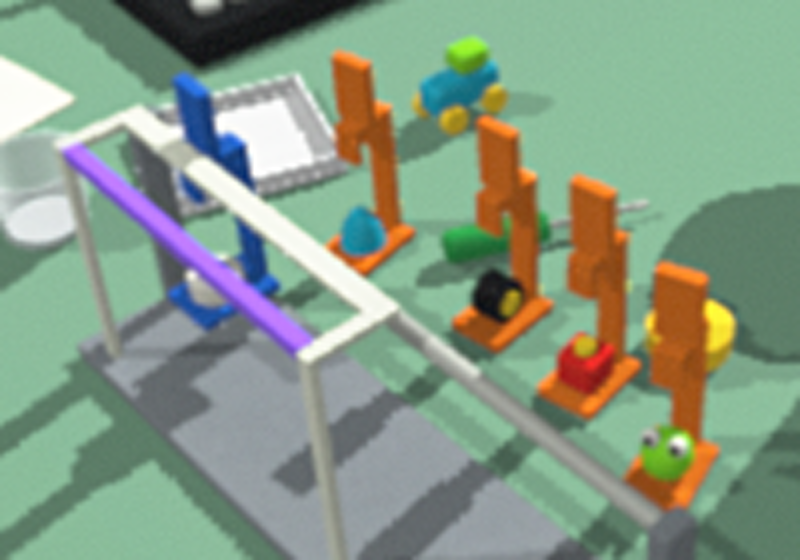

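View pics/t1.png

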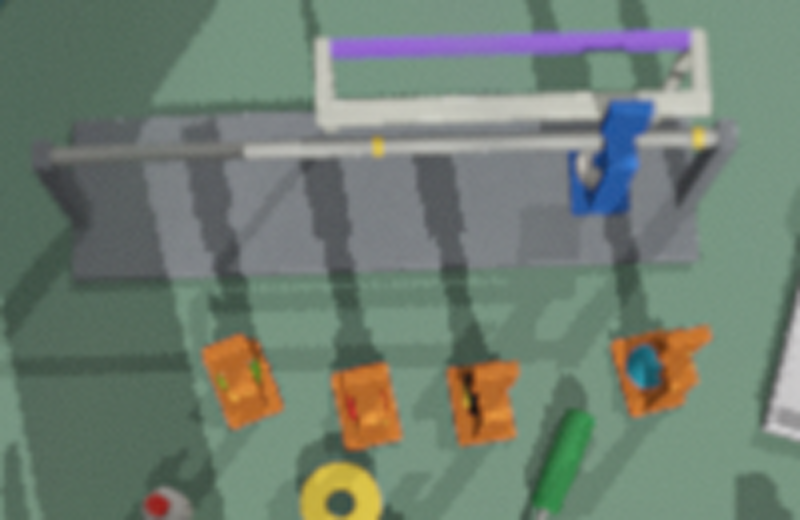

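```bash
cat >> h.py <<'E'
from scipy.optimize import differential_evolution
BX=[(-26.5,33.5,-22,22,0,8),(-26,-18,-10,10,8,114),(-26,15,-10,10,104,114),(9,15,-10,10,86,114),(-5,5,-15,15,114,164)]
CORN=[np.array([[b[i],b[2+j],b[4+k]] for i in(0,1) for j in(0,1) for k in(0,1)])/1e3 for b in BX]
def masks(col,s,t):
    o={}
    for n,im in(("scene",s),("top",t)):
        h=cv2.cvtColor(im,cv2.COLOR_BGR2HSV).astype(int)
        if col=="orange": m=(h[...,0]>=5)&(h[...,0]<=16)&(h[...,1]>150)&(h[...,2]>60)
        if col=="blue": m=(h[...,0]>=102)&(h[...,0]<=118)&(h[...,1]>150)&(h[...,2]>60)
        if col=="yellow": m=(h[...,0]>=20)&(h[...,0]<=32)&(h[...,1]>110)&(h[...,2]>90)
        o[n]=m.astype(np.uint8)
    return o
def sil(n,x,y,z,yaw,k=4,roi=None):
    c,s_=np.cos(yaw),np.sin(yaw); M=np.array([[c,-s_,0],[s_,c,0],[0,0,1]]); im=np.zeros((384,512),np.float32)
    for q in CORN:
        p=C[n].proj(q@M.T+[x,y,z]); cv2.fillConvexPoly(im,cv2.convexHull(np.round((p)*16).astype(np.int32)),1.,cv2.LINE_8,4)
    return im
def fit(mk,x,y,z,yaw=0,r=.03,zr=.008,yr=.6,views=("scene","top")):
    rois={}
    for n in views:
        P=np.array([[x+a,y+b,z+c] for a in(-.06,.06) for b in(-.05,.05) for c in(0,.17)]); p=C[n].proj(P)
        a=np.maximum(p.min(0).astype(int)-4,0); b=p.max(0).astype(int)+4
        rois[n]=(slice(a[1],b[1]),slice(a[0],b[0]))
    def cost(v):
        e=0
        for n in views: e+=np.abs(sil(n,*v)[rois[n]]-mk[n][rois[n]]).sum()
        return e
    rr=differential_evolution(cost,[(x-r,x+r),(y-r,y+r),(z-zr,z+zr),(yaw-yr,yaw+yr)],seed=1,popsize=14,maxiter=60,tol=1e-6)
    return rr.x,rr.fun
E
python3 - <<'E'
from h import *
s=np.load("s0.npy");t=np.load("t0.npy")
mk=masks("orange",s,t)
tc={"bell":(162/1+661/4,95+370/4),"wheel":(160+483/4,95+403/4),"block":(160+367/4,95+406/4),"frog":(160+242/4,95+380/4)}
for k,p in tc.items():
    g=onz("top",[p],.05)[0]
    # split other carriers away by a label mask near
    v,e=fit(mk,g[0],g[1],0.0)
    print(k,g.round(3),v.round(4),round(e,1))
yl=masks("yellow",s,t)
for n in yl:
    q=cv2.connectedComponentsWithStats(yl[n]); print(n,[(a[4],b.round(1)) for a,b in zip(q[2],q[3]) if 2<=a[4]<400])
mb=masks("blue",s,t); g=onz("top",[(160+600/4,95+180/4)],.12)[0]
v,e=fit(mb,g[0],g[1],.062,yr=.3); print("cured",g,v.round(4),e)
print(onz("top",[(254.5,131.8),(334.5,129.25)],.16), C["scene"].proj([[*onz("top",[(254.5,131.8)],.16)[0]],[*onz("top",[(334.5,129.25)],.16)[0]]]))
E
```

```text
bell [ 0.47  -0.202  0.05 ] [ 0.4743 -0.1945 -0.0039  0.1085] 497.0
wheel [ 0.444 -0.063  0.05 ] [ 0.4495 -0.0645 -0.0018 -0.0061] 1173.0
block [0.441 0.022 0.05 ] [ 0.4447  0.024  -0.0013  0.3238] 1389.0
frog [0.46  0.115 0.05 ] [ 0.4627  0.1171 -0.0024  0.5198] 1153.0
scene [(np.int32(3), array([496. , 119.7])), (np.int32(2), array([499.5, 121. ])), (np.int32(2), array([483.5, 124.5])), (np.int32(2), array([510.5, 125. ])), (np.int32(4), array([479.5, 127.5])), (np.int32(3), array([471. , 134.3])), (np.int32(35), array([233.1, 164.5])), (np.int32(9), array([214.2, 166.2])), (np.int32(38), array([223.1, 169.8])), (np.int32(5), array([235., 196.])), (np.int32(4), array([244. , 197.5])), (np.int32(5), array([237., 200.])), (np.int32(2), array([244. , 211.5])), (np.int32(3), array([266., 211.])), (np.int32(24), array([237.2, 215.2])), (np.int32(99), array([289.3, 222.9])), (np.int32(20), array([272.2, 222.6])), (np.int32(22), array([256.1, 225.9])), (np.int32(17), array([415.6, 228.6])), (np.int32(14), array([281.9, 252.6])), (np.int32(6), array([271. , 256.5])), (np.int32(189), array([506.1, 273.1])), (np.int32(2), array([276.5, 260. ])), (np.int32(11), array([363.8, 306. ]))]
top [(np.int32(294), array([118. ,  58.1])), (np.int32(8), array([334.1, 128.8])), (np.int32(10), array([254.1, 130.9])), (np.int32(9), array([223.2, 187.2])), (np.int32(7), array([215., 190.])), (np.int32(4), array([276.2, 194.2])), (np.int32(301), array([244.6, 220.6])), (np.int32(31), array([347.5, 233.6])), (np.int32(27), array([348.4, 248.3])), (np.int32(3), array([362., 249.])), (np.int32(3), array([ 67.3, 283.3])), (np.int32(130), array([ 32.9, 300.6]))]
cured [ 0.59446691 -0.1422325   0.12      ] [ 0.6119 -0.15    0.058  -0.2413] 657.0
[[ 0.60365721  0.01550799  0.16      ]
 [ 0.61385412 -0.20489148  0.16      ]] [[202.44248552 213.93271427]
 [149.8042134  173.25137717]]
```

```bash
cat >> h.py <<'E'
def fitall(mk,init,r=.02,zr=.006,yr=.5,passes=2):
    # init: name->(x,y,z,yaw); others' silhouettes are added to the prediction
    cur={k:np.array(v,float) for k,v in init.items()}; cost={}
    for ps in range(passes):
        for k in cur:
            bg={n:np.maximum.reduce([sil(n,*cur[j]) for j in cur if j!=k]+[np.zeros((384,512),np.float32)]) for n in mk}
            x,y,z,_=cur[k]; ro={}
            for n in mk:
                p=C[n].proj([[x+a,y+b,z+c] for a in(-.06,.06) for b in(-.05,.05) for c in(0,.17)])
                a=np.maximum(p.min(0).astype(int)-4,0); b=p.max(0).astype(int)+4; ro[n]=(slice(a[1],b[1]),slice(a[0],b[0]))
            f=lambda v:sum(np.abs(np.maximum(sil(n,*v),bg[n])[ro[n]]-mk[n][ro[n]]).sum() for n in mk)
            q=r/(1+ps); w=yr/(1+ps); c=cur[k]
            rr=differential_evolution(f,[(c[0]-q,c[0]+q),(c[1]-q,c[1]+q),(c[2]-zr,c[2]+zr),(c[3]-w,c[3]+w)],seed=1,popsize=12,maxiter=40,tol=1e-6)
            cur[k]=rr.x; cost[k]=rr.fun
    return cur,cost
def overlay(img,n,poses,col=(255,255,0)):
    o=img.copy()
    for v in poses:
        cs,_=cv2.findContours((cv2.resize(sil(n,*v),None,fx=4,fy=4)>.5).astype(np.uint8),cv2.RETR_EXTERNAL,cv2.CHAIN_APPROX_NONE)
        o=cv2.drawContours(o if o.shape[0]>400 else cv2.resize(o,None,fx=4,fy=4,interpolation=cv2.INTER_CUBIC),cs,-1,col,1)
    return o
E
python3 - <<'E'
from h import *
s=np.load("s0.npy");t=np.load("t0.npy")
mk=masks("orange",s,t)
cur,c=fitall(mk,{"bell":(.474,-.195,0,.11),"wheel":(.4495,-.0645,0,0),"block":(.4447,.024,0,.1),"frog":(.4627,.117,0,.3)})
for k in cur: print(k,cur[k].round(4),round(c[k]))
mb=masks("blue",s,t); cb,c=fitall(mb,{"cured":(.611,-.145,.062,0.04)},passes=2,yr=.35); print(cb,c)
P=list(cur.values())+list(cb.values())
o=overlay(s,"scene",P)[140*4:280*4,110*4:310*4]; cv2.imwrite("pics/so.png",o)
o=overlay(t,"top",P)[95*4:225*4,160*4:360*4]; cv2.imwrite("pics/to.png",o)
# station from bands
b=onz("top",[(254.3,131.3),(334.2,129.0)],.16); d=b[0]-b[1]; yaw=np.arctan2(-d[0],d[1]); print(b,np.linalg.norm(d),yaw)
E
```

```text
bell [ 0.4732 -0.1942 -0.0043  0.0611] 530
wheel [ 0.4494 -0.0647 -0.0019 -0.0012] 763
block [0.4459 0.0249 0.0013 0.3478] 845
frog [ 0.4628  0.1173 -0.0022  0.5226] 756
{'cured': array([ 0.6123845 , -0.1520143 ,  0.05823173, -0.32517309])} {'cured': np.float64(653.0)}
[[ 0.60508266  0.01606858  0.16      ]
 [ 0.61456192 -0.20407837  0.16      ]] 0.22035094191554272 0.04303218623327582
```

View pics/so.png

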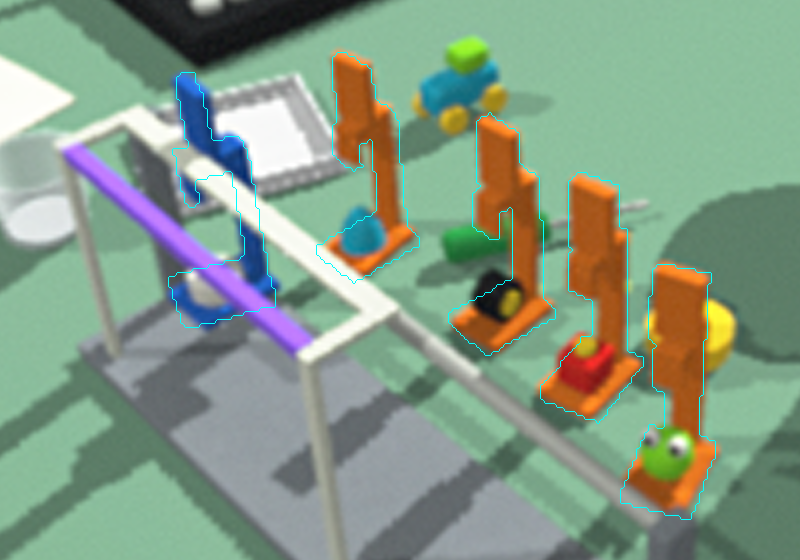

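View pics/to.png

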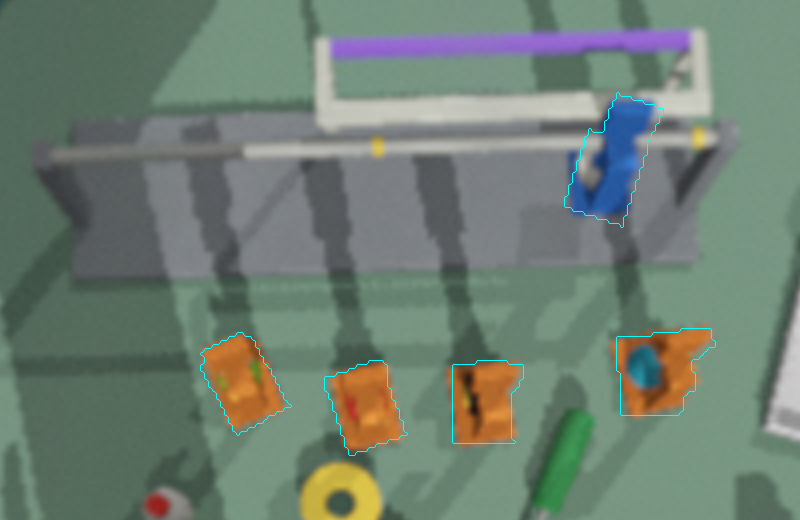

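```bash
cat > f.py <<'E'
from h import *
from scipy.optimize import minimize
S=4
def prep(img,roi,col):
    x0,y0,x1,y1=roi; h=cv2.cvtColor(cv2.resize(img[y0:y1,x0:x1],None,fx=S,fy=S,interpolation=cv2.INTER_CUBIC),cv2.COLOR_BGR2HSV).astype(int)
    H,Sa,V=h[...,0],h[...,1],h[...,2]
    if col=="orange": m=(H>=3)&(H<=17)&(Sa>125); dc=((Sa>135)|(V<45))&~m
    else: m=(H>=100)&(H<=119)&(Sa>130); dc=(((Sa<50)&(V>135))|((H>119)&(Sa>80)))&~m
    return m,dc
def sil4(n,v,roi):
    x,y,z,yaw=v; c,s_=np.cos(yaw),np.sin(yaw); M=np.array([[c,-s_,0],[s_,c,0],[0,0,1]])
    x0,y0,x1,y1=roi; im=np.zeros(((y1-y0)*S,(x1-x0)*S),np.uint8)
    for q in CORN:
        p=(C[n].proj(q@M.T+[x,y,z])-[x0,y0]+.5)*S-.5
        cv2.fillConvexPoly(im,cv2.convexHull(np.round(p*16).astype(np.int32)),1,cv2.LINE_8,4)
    return im>0
def fit4(imgs,col,init,r=.015,zr=.004,yr=.45,others=(),views=("scene","top")):
    x,y,z,yaw=init; D={}
    for n in views:
        p=C[n].proj([[x+a,y+b,z+c] for a in(-.06,.06) for b in(-.05,.05) for c in(0,.17)])
        a=np.maximum(p.min(0).astype(int)-3,0); b=p.max(0).astype(int)+3; roi=(a[0],a[1],min(b[0],512),min(b[1],384))
        m,dc=prep(imgs[n],roi,col)
        for o in others: dc|=sil4(n,o,roi)
        D[n]=(roi,m,~dc)
    f=lambda v:sum(((sil4(n,v,D[n][0])!=D[n][1])&D[n][2]).sum() for n in views)/16
    rr=differential_evolution(f,[(x-r,x+r),(y-r,y+r),(z-zr,z+zr),(yaw-yr,yaw+yr)],seed=2,popsize=12,maxiter=60,tol=1e-7,polish=False)
    return rr.x,rr.fun
def fits(imgs,init,zr=.004,r=.015,yr=.45):
    cur={k:np.array(v,float) for k,v in init.items()}; co={}
    for ps in range(2):
        for k in cur:
            cur[k],co[k]=fit4(imgs,"orange",cur[k],r=r/(1+ps),zr=zr,yr=yr/(1+ps),others=[cur[j] for j in cur if j!=k and np.hypot(*(cur[j]-cur[k])[:2])<.15])
    return cur,co
E
python3 - <<'E'
from f import *
I={"scene":np.load("s0.npy"),"top":np.load("t0.npy")}
cur,c=fits(I,{"bell":(.474,-.195,0,.2),"wheel":(.4495,-.0645,0,0.05),"block":(.4447,.024,0,.15),"frog":(.4627,.117,0,.35)})
for k in cur: print(k,cur[k].round(4),round(c[k]))
v,e=fit4(I,"blue",(.611,-.145,.062,.04),r=.02,yr=.4); print("cured",v.round(4),e)
P=list(cur.values())+[v]
a=overlay(I["scene"],"scene",P)[150*4:270*4,150*4:300*4]; b=overlay(I["top"],"top",P)[115*4:210*4,205*4:345*4]
b=cv2.resize(b,None,fx=600/560,fy=600/560); a=cv2.resize(a,(500,400))
cv2.imwrite("pics/o2.png",cv2.resize(b,(800,543)))
E
```

```text
bell [ 0.4737 -0.1931 -0.0006  0.1953] 215
wheel [ 4.496e-01 -6.400e-02 -4.000e-04  1.586e-01] 118
block [0.446  0.0239 0.0009 0.2679] 113
frog [ 4.632e-01  1.175e-01 -3.000e-04  4.055e-01] 296
cured [ 0.6122 -0.1501  0.0601 -0.1391] 206.5
```

View pics/o2.png

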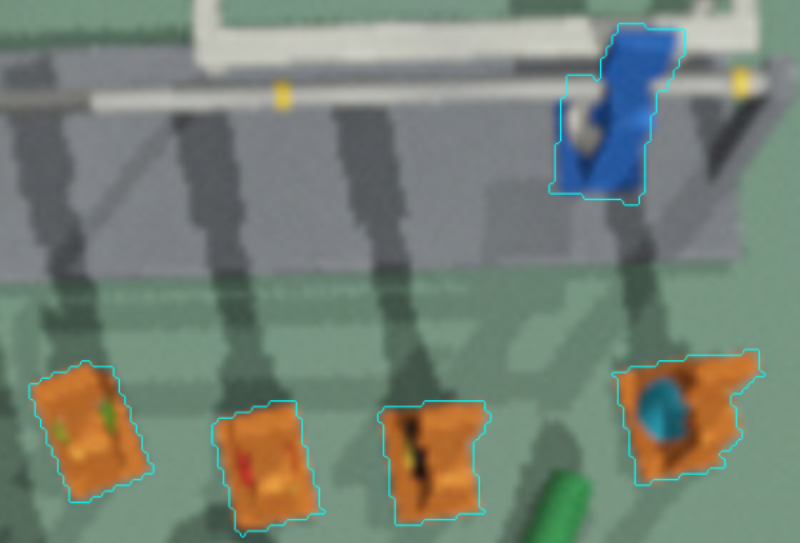

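Taken for the target: blue carrier with the white cog (top0 467,205), and not the blue carton (215,203). There are four orange carriers: frog (330,285), block (377,293), wheel (421,292) and bell (487,280). The orange peg rack at scene0 (423,155) is a look-alike. Of the two switches, the smaller is at top0 (215,270) and the larger at (235,400). The overlay matches the blue and orange outlines to about 1–2 px, with heights agreeing at 0 and 62 mm.

Emit:
arm_command:
  rows: [0,0,-0.07,0,0,0.038,0,0,0,-0.07,0,0,0.038,0,0,0,-0.07,0,0,0.038,0,0,0,-0.07,0,0,0.038,0,0,0,-0.07,0,0,0.038,0,0,0,-0.07,0,0,0.038,0,0,0,-0.07,0,0,0.038,0,0,0,-0.07,0,0,0.038,0,0,0,-0.07,0,0,0.037,0]

```text
time: 0.95
eef_pos: [0.243, 0.4933, 0.307]
eef_rot: [0.0, 0.694, 0.72, -0.0]
force: [-0.3, 0.2, 0.4]
finger_gap: 0.0427
grip_force: 0.0
```

```bash
cat >> f.py <<'E'
YAW=.043; ZM=np.array([.6098,-.0940]); UY=np.array([-np.sin(YAW),np.cos(YAW)]); UX=np.array([np.cos(YAW),np.sin(YAW)])
def st(x,y): return ZM+x*UX+y*UY      # station coords relative to zone_mid
def go(x,y,z,psi=None):
    o=monitor.get_obs(); q=o["eef_rot"]; Rm=R.from_quat([q[1],q[2],q[3],q[0]]).as_matrix()
    d=Rm.T@(np.array([x,y,z])-o["eef_pos"])/.12
    ps=np.arctan2(Rm[1,1],Rm[0,1]); tilt=Rm[:,2]
    # turn part to bring tool to straight down with y at psi
    if psi is None: psi=ps
    T=np.c_[[-np.sin(psi),np.cos(psi),0],[np.cos(psi),np.sin(psi),0],[0,0,-1]]
    rv=R.from_matrix(Rm.T@T).as_rotvec()/np.pi
    d2=T.T@(np.array([x,y,z])-o["eef_pos"])/.12
    print("t",round(o["time"],2),"pos",o["eef_pos"].round(4),"psi",round(ps,3),"gap",round(o["finger_gap"],4),"F",o["force"].round(1),"shift now",d.round(3),"after turn",d2.round(3),"turn",rv.round(4),"rows>=",round(np.linalg.norm(d)/.32,1),round(np.abs(rv).max()/.0395,1))
E
python3 - <<'E'
from f import *
go(.6122,-.1501,.30,YAW)
print(tri([(127.5,178),(186.25,226.25)],[(332.5,104.5),(243.75,107)]))
tp=np.array([(549,238),(602,255),(583,320),(528,297)])/1.5
q=onz("top",tp,.018); print("tray",q.round(3),q.mean(0).round(3),[round(float(np.linalg.norm(q[i]-q[i-1])),3) for i in range(4)])
o=monitor.get_obs(); print(o["qpos"].round(2))
for n,p in(("pad",(204,285)),("carton",(214,204)),("tub",(575,200)),("glue",(303,332))): print(n,onz("top",[np.array(p)/1.5],.06).round(3))
E
```

```text
t 0.95 pos [0.243  0.4933 0.307 ] psi 0.036 gap 0.0427 F [-0.3  0.2  0.4] shift now [-5.468  2.882  0.06 ] after turn [-5.489  2.843  0.058] turn [-0.0001  0.0001 -0.0023] rows>= 19.3 0.1
(array([[ 0.67713098, -0.19679718,  0.18014748],
       [ 0.66516088,  0.04605104,  0.1826051 ]]), array([0.6513257 , 1.12998896]))
tray [[ 0.569 -0.331  0.018]
 [ 0.534 -0.442  0.018]
 [ 0.398 -0.395  0.018]
 [ 0.444 -0.283  0.018]] [ 0.486 -0.363  0.018] [0.133, 0.116, 0.144, 0.121]
[ 1.01  0.09  1.22 -0.    1.83  0.97]
pad [[0.456 0.364 0.06 ]]
carton [[0.622 0.354 0.06 ]]
tub [[ 0.638 -0.376  0.06 ]]
glue [[0.366 0.166 0.06 ]]
```

Emit:
arm_command:
  rows: [-0.27,0.14,0,0,0,-0.002,0,-0.27,0.14,0,0,0,0,0,-0.27,0.14,0,0,0,0,0,-0.27,0.14,0,0,0,0,0,-0.27,0.14,0,0,0,0,0,-0.27,0.14,0,0,0,0,0,-0.27,0.14,0,0,0,0,0,-0.27,0.14,0,0,0,0,0,-0.27,0.14,0,0,0,0,0,-0.27,0.14,0,0,0,0,0]

```text
time: 1.78
eef_pos: [0.4267, 0.176, 0.3069]
eef_rot: [0.0, 0.69, 0.724, 0.0]
force: [0.1, 0.3, -0.1]
finger_gap: 0.0427
grip_force: 0.0
```

Emit:
arm_command:
  rows: [-0.27,0.14,0,0,0,0,0,-0.27,0.14,0,0,0,0,0,-0.27,0.14,0,0,0,0,0,-0.27,0.14,0,0,0,0,0,-0.27,0.14,0,0,0,0,0,-0.27,0.14,0,0,0,0,0,-0.27,0.14,0,0,0,0,0,-0.27,0.14,0,0,0,0,0,-0.2,0.14,0,0,0,0,0,0,0,0,0,0,0,0]

```text
time: 2.62
eef_pos: [0.5926, -0.1028, 0.304]
eef_rot: [-0.001, 0.692, 0.722, -0.001]
force: [-1.4, -0.5, -1.2]
finger_gap: 0.043
grip_force: 0.0
```

```bash
python3 - <<'E'
from f import *
go(.6122,-.1501,.194,YAW)
E
```

```text
t 2.62 pos [ 0.5926 -0.1028  0.304 ] psi 0.042 gap 0.043 F [-1.4 -0.5 -1.2] shift now [-0.399  0.149  0.917] after turn [-0.4    0.146  0.917] turn [-0.0009  0.0003 -0.0003] rows>= 3.2 0.0
```

Emit:
arm_command:
  rows: [-0.2,0.07,0,0,0,0,0,-0.2,0.07,0,0,0,0,0,0,0,0.2,0,0,0,0,0,0,0.2,0,0,0,0,0,0,0.15,0,0,0,0,0,0,0,0,0,0,0,0,0,0,0,0,0,0]

```text
time: 3.2
eef_pos: [0.6092, -0.1444, 0.2395]
eef_rot: [-0.002, 0.69, 0.724, -0.001]
force: [-0.0, -0.0, 0.3]
finger_gap: 0.0427
grip_force: 0.0
```

```bash
python3 - <<'E'
from f import *
go(.6122,-.1501,.194,YAW)
I={n:cams.capture(n) for n in("scene","top")}
o=cv2.resize(I["top"][90:230,205:345],(560,560),interpolation=cv2.INTER_CUBIC); cv2.imwrite("pics/g1.png",o)
E
```

```text
t 3.2 pos [ 0.6092 -0.1444  0.2395] psi 0.048 gap 0.0427 F [-0.  -0.   0.3] shift now [-0.049  0.024  0.379] after turn [-0.048  0.023  0.379] turn [-0.001  -0.0005  0.0017] rows>= 1.2 0.0
```

View pics/g1.png

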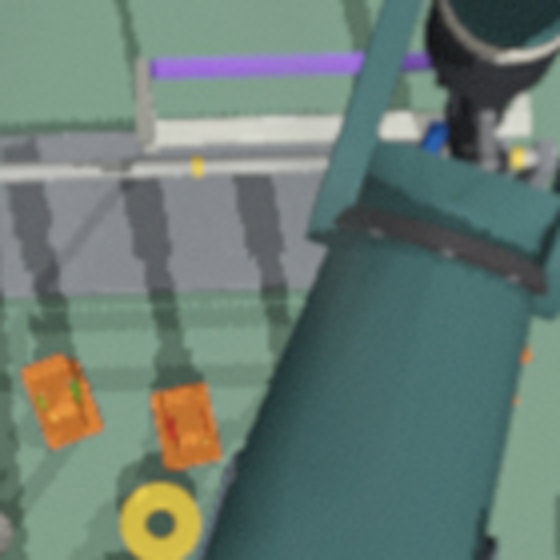

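The top view is blocked by the arm. The blue tab shows just beside the fingers at (435,137), so I am going on down and gripping.

Emit:
arm_command:
  rows: [-0.05,0.024,0.12,0,0,0,0,0,0,0.13,0,0,0,0,0,0,0.12,0,0,0,0,0,0,0,0,0,0,0,0,0,0,0,0,0,1,0,0,0,0,0,0,1,0,0,0,0,0,0,1,0,0,0,0,0,0,1,0,0,0,0,0,0,1,0,0,0,0,0,0,1]
  grip_force: 40

```text
time: 4.13
eef_pos: [0.6139, -0.1511, 0.1991]
eef_rot: [0.002, 0.69, 0.724, 0.001]
force: [-2.2, 0.5, 4.4]
finger_gap: 0.0094
grip_force: 43.4
```

```bash
python3 - <<'E'
from f import *
go(.6122,-.1501,.196,YAW); print(monitor.get_obs()["grip_force"])
I={n:cams.capture(n) for n in("scene","top")}
o=cv2.resize(I["scene"][140:240,110:230],(600,500),interpolation=cv2.INTER_CUBIC); cv2.imwrite("pics/g2.png",o)
E
```

```text
t 4.13 pos [ 0.6139 -0.1511  0.1991] psi 0.048 gap 0.0094 F [-2.2  0.5  4.4] shift now [ 0.009 -0.013  0.026] after turn [ 0.009 -0.013  0.026] turn [0.0012 0.0004 0.0016] rows>= 0.1 0.0
43.3590567111969
```

View pics/g2.png

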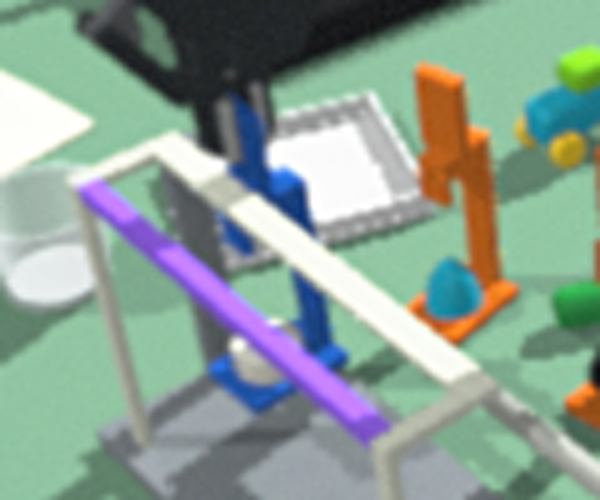

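Emit:
arm_command:
  rows: [0,-0.013,-0.01,0,0,0.0015,1,0.08,0,0,0,0,0,1,0.12,0,0,0,0,0,1,0.15,0,0,0,0,0,1,0.15,0,0,0,0,0,1,0.15,0,0,0,0,0,1,0.15,0,0,0,0,0,1,0,0,0,0,0,0,1,0,0,0,0,0,0,1]

```text
time: 4.98
eef_pos: [0.6076, -0.0513, 0.199]
eef_rot: [-0.001, 0.69, 0.724, 0.003]
force: [-0.4, 6.8, 6.6]
finger_gap: 0.009
grip_force: 43.6
```

```bash
python3 - <<'E'
from f import *
go(*st(-.0005,.24),.198,YAW)
E
```

```text
t 4.98 pos [ 0.6076 -0.0513  0.199 ] psi 0.047 gap 0.009 F [-0.4  6.8  6.6] shift now [1.644 0.006 0.018] after turn [ 1.644e+00 -1.000e-03  9.000e-03] turn [ 0.0006 -0.0017  0.0013] rows>= 5.1 0.0
```

Emit:
arm_command:
  rows: [0,0,-0.02,0,0,0,1,0,0,0,0,0,0,1,0,0,0,0,0,0,1]

```text
time: 5.23
eef_pos: [0.6069, -0.055, 0.1992]
eef_rot: [-0.001, 0.692, 0.722, -0.0]
force: [-0.3, 1.0, 0.5]
finger_gap: 0.0091
grip_force: 42.7
```

```bash
python3 - <<'E'
from f import *
go(*st(-.0005,.24),.198,YAW)
E
```

```text
t 5.23 pos [ 0.6069 -0.055   0.1992] psi 0.043 gap 0.0091 F [-0.3  1.   0.5] shift now [1.674 0.006 0.012] after turn [1.674 0.006 0.01 ] turn [-0.0006 -0.0003  0.0001] rows>= 5.2 0.0
```

Emit:
arm_command:
  rows: [0.1,0.005,0,0,0,0,1,0.2,0,0,0,0,0,1,0.25,0,0,0,0,0,1,0.25,0,0,0,0,0,1,0.25,0,0,0,0,0,1,0.25,0,0,0,0,0,1,0.2,0,0,0,0,0,1,0.1,0,0,0,0,0,1,0,0,0,0,0,0,1,0,0,0,0,0,0,1]

```text
time: 6.07
eef_pos: [0.5994, 0.1367, 0.1993]
eef_rot: [-0.0, 0.691, 0.723, -0.001]
force: [-0.4, -0.5, -1.3]
finger_gap: 0.0092
grip_force: 42.4
```

```bash
python3 - <<'E'
from f import *
go(*st(-.0005,.24),.23,YAW)
E
```

```text
t 6.07 pos [0.5994 0.1367 0.1993] psi 0.044 gap 0.0092 F [-0.4 -0.5 -1.3] shift now [ 0.076 -0.001 -0.256] after turn [ 0.076 -0.    -0.256] turn [-0.0004  0.0003  0.0003] rows>= 0.8 0.0
```

Emit:
arm_command:
  rows: [0,0,-0.09,0,0,0,1,0,0,-0.1,0,0,0,1,0,0,-0.1,0,0,0,1,0,0,0,0,0,0,1,0,-0.1,0,0,0,0,1,0,-0.15,0,0,0,0,1,0,-0.15,0,0,0,0,1,0,-0.14,0,0,0,0,1,0,0,0,0,0,0,1]

```text
time: 6.82
eef_pos: [0.5329, 0.1336, 0.2363]
eef_rot: [-0.0, 0.692, 0.722, 0.0]
force: [0.8, -0.4, -1.6]
finger_gap: 0.0094
grip_force: 42.4
```

```bash
python3 - <<'E'
from f import *
go(.54,-.25,.236,YAW)
I={n:cams.capture(n) for n in("scene","top")}
v,e=fit4(I,"blue",(.535,.137,.1,.043),r=.015,zr=.012,yr=.2,views=("scene",)); print("cured",v.round(4),e)
tray=np.array(I["top"][140:230,335:415]); cv2.imwrite("pics/tr.png",np.hstack([cv2.resize(tray,(400,450),interpolation=cv2.INTER_CUBIC),cv2.resize(I["scene"][130:250,170:270],(375,450),interpolation=cv2.INTER_CUBIC)]))
E
```

```text
t 6.82 pos [0.5329 0.1336 0.2363] psi 0.043 gap 0.0094 F [ 0.8 -0.4 -1.6] shift now [-3.196e+00 -7.800e-02  1.000e-03] after turn [-3.196e+00 -7.800e-02  2.000e-03] turn [ 0.0001 -0.0001 -0.    ] rows>= 10.0 0.0
cured [ 0.526   0.1285  0.0882 -0.0064] 255.0625
```

View pics/tr.png

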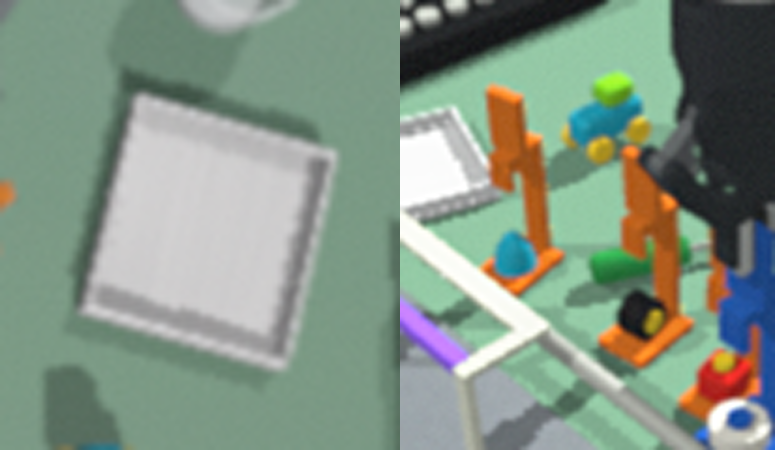

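Emit:
arm_command:
  rows: [-0.2,0,0,0,0,0,1,-0.32,0,0,0,0,0,1,-0.34,0,0,0,0,0,1,-0.34,0,0,0,0,0,1,-0.34,0,0,0,0,0,1,-0.34,0,0,0,0,0,1,-0.34,0,0,0,0,0,1,-0.34,0,0,0,0,0,1,-0.34,0,0,0,0,0,1,-0.34,0,0,0,0,0,1]

```text
time: 7.75
eef_pos: [0.5522, -0.2575, 0.235]
eef_rot: [0.001, 0.692, 0.722, 0.0]
force: [0.6, 0.0, -1.9]
finger_gap: 0.0095
grip_force: 42.3
```

Emit:
arm_command:
  rows: [-0.15,0,0,0,0,0.03,1,0,0,0,0,0,0.03,1,0,0,0,0,0,0.03,1,0,0,0,0,0,0.03,1,0,0,0,0,0,0,1]

```text
time: 8.17
eef_pos: [0.5531, -0.2738, 0.2346]
eef_rot: [0.0, 0.816, 0.579, 0.0]
force: [-0.8, 1.1, -1.2]
finger_gap: 0.0094
grip_force: 42.4
```

```bash
python3 - <<'E'
from f import *
q=onz("top",np.array([(135,95),(337,155),(285,370),(83,310)])/5+[335,140],.018); c=q.mean(0); print("tray",q.round(3),c.round(4),[round(float(np.linalg.norm(q[i]-q[i-1])),3) for i in range(4)])
d=q[0]-q[3]; print(np.arctan2(d[1],d[0]))
go(c[0],c[1],.165,-.29)
E
```

```text
tray [[ 0.567 -0.319  0.018]
 [ 0.531 -0.445  0.018]
 [ 0.396 -0.406  0.018]
 [ 0.432 -0.281  0.018]] [ 0.4815 -0.3628  0.018 ] [0.14, 0.132, 0.141, 0.129]
-0.26818907768116035
t 8.17 pos [ 0.5531 -0.2738  0.2346] psi -0.336 gap 0.0094 F [-0.8  1.1 -1.2] shift now [-0.897 -0.319  0.58 ] after turn [-0.881 -0.36   0.58 ] turn [ 0.0001  0.     -0.0148] rows>= 3.5 0.4
```

Emit:
arm_command:
  rows: [0,0,0,0,0,-0.021,1,-0.2,-0.08,0,0,0,0,1,-0.24,-0.1,0,0,0,0,1,-0.24,-0.1,0,0,0,0,1,-0.2,-0.1,0,0,0,0,1,0,0,0.2,0,0,0,1,0,0,0.2,0,0,0,1,0,0,0.2,0,0,0,1,0,0,0,0,0,0,1,0,0,0,0,0,0,1]

```text
time: 9.0
eef_pos: [0.4801, -0.3619, 0.1612]
eef_rot: [-0.002, 0.795, 0.607, -0.0]
force: [-0.9, -0.2, -0.2]
finger_gap: 0.0092
grip_force: 42.4
```

```bash
python3 - <<'E'
from f import *
go(.4815,-.3628,.141,-.268)
E
```

```text
t 9.0 pos [ 0.4801 -0.3619  0.1612] psi -0.266 gap 0.0092 F [-0.9 -0.2 -0.2] shift now [-0.004  0.014  0.168] after turn [-0.004  0.013  0.168] turn [-0.0011 -0.0006  0.0005] rows>= 0.5 0.0
```

Emit:
arm_command:
  rows: [0,0,0.05,0,0,0,1,0,0,0.05,0,0,0,1,0,0,0.04,0,0,0,1,0,0,0,0,0,0,1,0,0,0,0,0,0,1]

```text
time: 9.42
eef_pos: [0.4807, -0.3621, 0.1462]
eef_rot: [0.0, 0.795, 0.607, 0.0]
force: [-0.9, -0.9, -1.3]
finger_gap: 0.0096
grip_force: 42.3
```

```bash
python3 - <<'E'
from f import *
go(.4815,-.3628,.141,-.268)
E
```

```text
t 9.42 pos [ 0.4807 -0.3621  0.1462] psi -0.267 gap 0.0096 F [-0.9 -0.9 -1.3] shift now [-0.004  0.008  0.043] after turn [-0.004  0.008  0.043] turn [ 0.     -0.      0.0002] rows>= 0.1 0.0
```

Emit:
arm_command:
  rows: [0,0,0.03,0,0,0,1,0,0,0.02,0,0,0,1,0,0,0,0,0,0,1,0,0,0,0,0,0,1]

```text
time: 9.75
eef_pos: [0.481, -0.3628, 0.1413]
eef_rot: [0.001, 0.795, 0.606, 0.0]
force: [-0.0, -0.9, 3.0]
finger_gap: 0.0091
grip_force: 42.9
```

```bash
python3 - <<'E'
from f import *
go(.4815,-.3628,.141,-.268)
E
```

```text
t 9.75 pos [ 0.481  -0.3628  0.1413] psi -0.268 gap 0.0091 F [-0.  -0.9  3. ] shift now [0.001 0.004 0.003] after turn [0.001 0.004 0.003] turn [0.0006 0.0004 0.0001] rows>= 0.0 0.0
```

Emit:
arm_command:
  rows: [0,0,0,0,0,0,0.5,0,0,0,0,0,0,0.2,0,0,0,0,0,0,0,0,0,-0.05,0,0,0,0,0,0,-0.15,0,0,0,0,0,0,-0.3,0,0,0,0,0,0,-0.3,0,0,0,0,0,0,-0.2,0,0,0,0,0,0,0,0,0,0,0,0,0,0,0,0,0,0]

```text
time: 10.58
eef_pos: [0.4814, -0.3628, 0.263]
eef_rot: [0.003, 0.795, 0.606, 0.001]
force: [-0.6, 0.3, 0.1]
finger_gap: 0.0426
grip_force: 0.0
```

```bash
python3 - <<'E'
from f import *
I={n:cams.capture(n) for n in("scene","top")}
v,e=fit4(I,"blue",(.481,-.363,.004,-.268),r=.012,zr=.012,yr=.25,views=("scene",)); print("cured",v.round(4),e)
cur,c=fits(I,{"frog":(.4632,.1175,0,.40),"block":(.446,.0239,0,.268),"wheel":(.4496,-.064,0,.159),"bell":(.4737,-.193,0,.195)},r=.03)
for k in cur: print(k,cur[k].round(4),round(c[k]))
np.save("cur.npy",cur,allow_pickle=True)
go(*cur["frog"][:2],.30,cur["frog"][3])
cv2.imwrite("pics/a.png",np.hstack([cv2.resize(I["scene"][120:270,100:300],(480,360)),cv2.resize(I["top"][100:220,200:420],(320,175)).__class__(0) if 0 else cv2.resize(I["top"][90:240,200:420][:,:133],(320,360))]))
E
```

```text
cured [ 0.4788 -0.3715 -0.0011 -0.2506] 119.6875
frog [ 0.4631  0.1179 -0.002   0.4126] 275
block [0.4461 0.024  0.0009 0.2694] 114
wheel [ 4.498e-01 -6.370e-02 -1.000e-04  1.360e-01] 119
bell [ 0.4736 -0.1931 -0.0007  0.1947] 214
t 10.68 pos [ 0.4803 -0.3619  0.2588] psi -0.268 gap 0.0422 F [ 0.5  0.4 -1.1] shift now [ 3.819 -1.197 -0.337] after turn [ 3.72   1.472 -0.343] turn [-0.0004 -0.0005 -0.2166] rows>= 12.5 5.5
```

View pics/a.png

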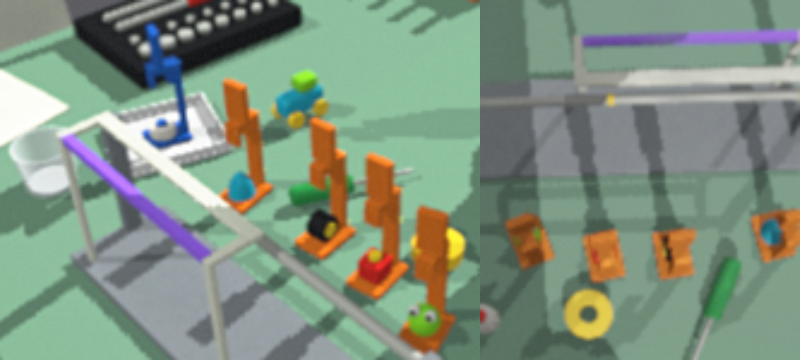

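Both views show the blue carrier upright in the tray (scene part ~165,80 to 170,130) and the four orange carriers unmoved. The frog carrier is next.

Emit:
arm_command:
  rows: [0,0,-0.06,0,0,-0.036,0,0,0,-0.06,0,0,-0.036,0,0,0,-0.06,0,0,-0.036,0,0,0,-0.06,0,0,-0.036,0,0,0,-0.06,0,0,-0.036,0,0,0,-0.04,0,0,-0.036,0,0.2,0.08,0,0,0,0,0,0.3,0.12,0,0,0,0,0,0.3,0.12,0,0,0,0,0,0.3,0.12,0,0,0,0,0]

```text
time: 11.52
eef_pos: [0.4753, -0.2186, 0.2979]
eef_rot: [-0.003, 0.549, 0.836, 0.0]
force: [0.2, 0.6, 0.2]
finger_gap: 0.0427
grip_force: 0.0
```

Emit:
arm_command:
  rows: [0.3,0.12,0,0,0,0,0,0.3,0.12,0,0,0,0,0,0.3,0.12,0,0,0,0,0,0.3,0.12,0,0,0,0,0,0.3,0.12,0,0,0,0,0,0.3,0.12,0,0,0,0,0,0.3,0.12,0,0,0,0,0,0.3,0.12,0,0,0,0,0,0,0,0,0,0,0,0,0,0,0,0,0,0,0]

```text
time: 12.35
eef_pos: [0.4659, 0.0917, 0.2987]
eef_rot: [-0.002, 0.546, 0.838, -0.001]
force: [-0.8, 0.5, -0.7]
finger_gap: 0.0433
grip_force: 0.0
```

```bash
python3 - <<'E'
from f import *
go(.4631,.1178,.134,.41)
E
```

```text
t 12.35 pos [0.4659 0.0917 0.2987] psi 0.415 gap 0.0433 F [-0.8  0.5 -0.7] shift now [0.207 0.072 1.372] after turn [0.209 0.065 1.372] turn [-0.0013 -0.0004  0.0017] rows>= 4.3 0.0
```

Emit:
arm_command:
  rows: [0.1,0.033,0,0,0,0,0,0.107,0.033,0,0,0,0,0,0,0,0.25,0,0,0,0,0,0,0.25,0,0,0,0,0,0,0.25,0,0,0,0,0,0,0.25,0,0,0,0,0,0,0.2,0,0,0,0,0,0,0.15,0,0,0,0,0,0,0,0,0,0,0,0,0,0,0,0,0,0]

```text
time: 13.18
eef_pos: [0.4632, 0.1144, 0.1371]
eef_rot: [-0.002, 0.549, 0.836, -0.002]
force: [0.2, -0.2, 1.4]
finger_gap: 0.0429
grip_force: 0.0
```

```bash
python3 - <<'E'
from f import *
go(.4631,.1178,.134,.41)
E
```

```text
t 13.18 pos [0.4632 0.1144 0.1371] psi 0.409 gap 0.0429 F [ 0.2 -0.2  1.4] shift now [0.026 0.011 0.026] after turn [0.026 0.011 0.026] turn [-0.0014 -0.0003 -0.0004] rows>= 0.1 0.0
```

Emit:
arm_command:
  rows: [0.026,0.011,0,-0.0014,0,0,0,0,0,0,0,0,0,0.5,0,0,0,0,0,0,1,0,0,0,0,0,0,1,0,0,0,0,0,0,1,0,0,0,0,0,0,1,0,0,0,0,0,0,1,0,0,0,0,0,0,1]

```text
time: 13.85
eef_pos: [0.4649, 0.1194, 0.1401]
eef_rot: [0.002, 0.548, 0.837, 0.003]
force: [0.5, 0.1, 5.0]
finger_gap: 0.0092
grip_force: 45.0
```

Emit:
arm_command:
  rows: [0,0,-0.05,0,0,0,1,0,0,-0.15,0,0,0,1,0,0,-0.25,0,0,0,1,0,0,-0.25,0,0,0,1,0,0,-0.15,0,0,0,1,0,0,0,0,0,0,1,0,0,0,0,0,0,1]

```text
time: 14.43
eef_pos: [0.4639, 0.1191, 0.2409]
eef_rot: [0.001, 0.548, 0.836, 0.002]
force: [-0.2, -0.9, -2.4]
finger_gap: 0.009
grip_force: 44.0
```

```bash
python3 - <<'E'
from f import *
go(.535,.140,.236,YAW)
E
```

```text
t 14.43 pos [0.4639 0.1191 0.2409] psi 0.411 gap 0.009 F [-0.2 -0.9 -2.4] shift now [-0.077  0.612  0.044] after turn [0.149 0.599 0.041] turn [ 0.0016 -0.0002  0.1171] rows>= 1.9 3.0
```

Emit:
arm_command:
  rows: [0,0,0,0.0016,0,0.039,1,0,0,0,0,0,0.039,1,0,0,0,0,0,0.039,1,0.07,0.2,0.02,0,0,0,1,0.08,0.25,0.03,0,0,0,1,0,0.15,0,0,0,0,1,0,0,0,0,0,0,1,0,0,0,0,0,0,1]

```text
time: 15.1
eef_pos: [0.5339, 0.1399, 0.231]
eef_rot: [-0.003, 0.692, 0.722, -0.003]
force: [0.1, -0.3, -1.6]
finger_gap: 0.0089
grip_force: 44.0
```

```bash
python3 - <<'E'
from f import *
go(*st(-.0005,.235),.234,YAW)
I={n:cams.capture(n) for n in("scene","top")}
cv2.imwrite("pics/h.png",np.hstack([cv2.resize(I["scene"][160:310,200:320],(480,600),interpolation=cv2.INTER_CUBIC)]))
E
```

```text
t 15.1 pos [0.5339 0.1399 0.231 ] psi 0.043 gap 0.0089 F [ 0.1 -0.3 -1.6] shift now [-0.017  0.544 -0.03 ] after turn [-0.017  0.544 -0.025] turn [-0.0026  0.0002  0.0001] rows>= 1.7 0.1
```

View pics/h.png

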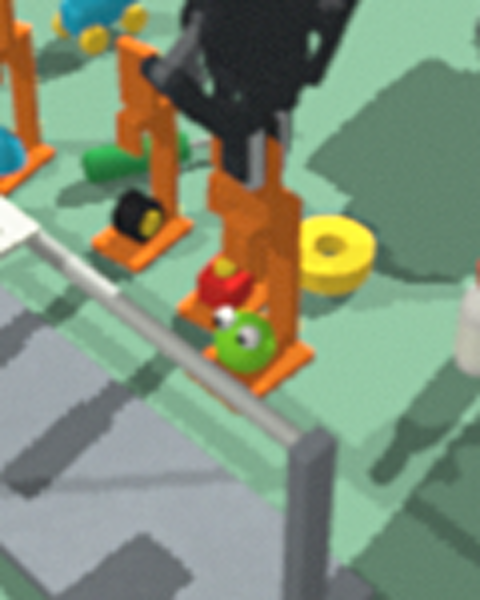

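The frog carrier is held upright by its tab (245,165) with its open side toward the rail. I am moving in now.

Emit:
arm_command:
  rows: [0,0.1,-0.02,-0.0026,0,0,1,0,0.15,0,0,0,0,1,0,0.15,0,0,0,0,1,0,0.1,0,0,0,0,1,0,0.044,0,0,0,0,1,0,0,0,0,0,0,1,0,0,0,0,0,0,1]

```text
time: 15.78
eef_pos: [0.5993, 0.1429, 0.2375]
eef_rot: [0.002, 0.692, 0.722, 0.002]
force: [0.4, 1.1, -1.3]
finger_gap: 0.009
grip_force: 44.0
```

```bash
python3 - <<'E'
from f import *
go(*st(-.0005,.235),.202,YAW)
E
```

```text
t 15.78 pos [0.5993 0.1429 0.2375] psi 0.043 gap 0.009 F [ 0.4  1.1 -1.3] shift now [-0.018 -0.003  0.295] after turn [-0.018 -0.002  0.295] turn [ 0.002  -0.      0.0001] rows>= 0.9 0.1
```

Emit:
arm_command:
  rows: [0,0,0.08,0.002,0,0,1,0,0,0.08,0,0,0,1,0,0,0.08,0,0,0,1,0,0,0.05,0,0,0,1,0,0,0,0,0,0,1,0,0,0,0,0,0,1]

```text
time: 16.28
eef_pos: [0.5997, 0.143, 0.2021]
eef_rot: [-0.0, 0.692, 0.722, 0.0]
force: [0.2, 0.1, -1.3]
finger_gap: 0.0094
grip_force: 44.1
```

```bash
python3 - <<'E'
from f import *
go(*st(-.0005,-.08),.202,YAW)
E
```

```text
t 16.28 pos [0.5997 0.143  0.2021] psi 0.043 gap 0.0094 F [ 0.2  0.1 -1.3] shift now [-2.644e+00 -6.000e-03  1.000e-03] after turn [-2.644e+00 -5.000e-03  1.000e-03] turn [-0.     -0.      0.0001] rows>= 8.3 0.0
```

Emit:
arm_command:
  rows: [-0.1,-0.003,0,0,0,0,1,-0.2,0,0,0,0,0,1,-0.27,0,0,0,0,0,1,-0.27,0,0,0,0,0,1,-0.27,0,0,0,0,0,1,-0.27,0,0,0,0,0,1,-0.2,0,0,0,0,0,1,-0.1,0,0,0,0,0,1,0,0,0,0,0,0,1,0,0,0,0,0,0,1]

```text
time: 17.12
eef_pos: [0.6085, -0.0585, 0.2025]
eef_rot: [-0.0, 0.692, 0.722, 0.001]
force: [-0.7, 1.0, -2.0]
finger_gap: 0.0093
grip_force: 44.0
```

```bash
python3 - <<'E'
from f import *
go(*st(-.0005,-.085),.202,YAW)
E
```

```text
t 17.12 pos [ 0.6085 -0.0585  0.2025] psi 0.042 gap 0.0093 F [-0.7  1.  -2. ] shift now [-1.005 -0.005  0.003] after turn [-1.005 -0.006  0.004] turn [ 0.0002 -0.0005 -0.0003] rows>= 3.1 0.0
```

Emit:
arm_command:
  rows: [-0.1,-0.005,0,0,0,0,1,-0.2,0,0,0,0,0,1,-0.25,0,0,0,0,0,1,-0.25,0,0,0,0,0,1,-0.13,0,0,0,0,0,1,-0.08,0,0,0,0,0,1,0,0,0.01,0,0,0,1,0,0,0,0,0,0,1,0,0,0,0,0,0,1]

```text
time: 17.87
eef_pos: [0.6136, -0.1782, 0.2021]
eef_rot: [0.001, 0.691, 0.723, 0.001]
force: [-0.2, -1.2, -0.5]
finger_gap: 0.0092
grip_force: 44.2
```

```bash
python3 - <<'E'
from f import *
go(*st(-.0005,-.085),.202,YAW)
E
```

```text
t 17.87 pos [ 0.6136 -0.1782  0.2021] psi 0.045 gap 0.0092 F [-0.2 -1.2 -0.5] shift now [-0.006 -0.006  0.001] after turn [-0.006 -0.006  0.001] turn [ 0.0007 -0.0002  0.0006] rows>= 0.0 0.0
```

Emit:
arm_command:
  rows: [0,0,0,0,0,0,0.5,0,0,0,0,0,0,0,0,0,0,0,0,0,0,0,0,-0.1,0,0,0,0,0,0,-0.25,0,0,0,0,0,0,-0.25,0,0,0,0,0,0,-0.2,0,0,-0.024,0,0,0,0,0,0,-0.024,0,0,0,0,0,0,-0.024,0,0,0,0,0,0,0,0]

```text
time: 18.7
eef_pos: [0.6135, -0.1794, 0.2998]
eef_rot: [0.002, 0.605, 0.796, 0.001]
force: [0.2, -0.6, -1.4]
finger_gap: 0.0428
grip_force: 0.0
```

```bash
cat >> f.py <<'E'
def look(names,views=("scene","top")):
    cur=np.load("cur.npy",allow_pickle=True).item(); I={n:cams.capture(n) for n in("scene","top")}
    for k in names:
        v,e=fit4({n:I[n] for n in views},"orange",cur[k],r=.03,yr=.3,others=[cur[j] for j in cur if j!=k and np.hypot(*(cur[j]-cur[k])[:2])<.15],views=views)
        print(k,"was",cur[k].round(4),"now",v.round(4),round(e))
    return I
E
python3 - <<'E'
from f import *
I=look(["block"]); look(["wheel","bell"],("scene",))
c=np.load("cur.npy",allow_pickle=True).item(); s=st(0,-.085); c["frog"]=np.array([*s,.062,YAW]); np.save("cur.npy",c,allow_pickle=True)
v,e=fit4({"scene":I["scene"]},"orange",c["frog"],r=.012,yr=.2,views=("scene",)); print("frog hung",v.round(4),c["frog"].round(4),e)
go(.4461,.024,.295,.269)
E
```

```text
block was [0.4461 0.024  0.0009 0.2694] now [0.4461 0.0239 0.0009 0.2737] 114
wheel was [ 4.498e-01 -6.370e-02 -1.000e-04  1.360e-01] now [ 0.4467 -0.0681 -0.004   0.1395] 89
bell was [ 0.4736 -0.1931 -0.0007  0.1947] now [ 0.4698 -0.2004 -0.0046  0.2428] 204
frog hung [ 0.6121 -0.1852  0.058  -0.0908] [ 0.6135 -0.1789  0.062   0.043 ] 287.375
t 18.9 pos [ 0.6131 -0.1794  0.2974] psi 0.268 gap 0.0427 F [-0.   0.5 -0.8] shift now [ 2.003 -0.892  0.02 ] after turn [ 2.004 -0.891  0.02 ] turn [ 0.0002 -0.0001 -0.0002] rows>= 6.9 0.0
```

Emit:
arm_command:
  rows: [0.2,-0.09,0,0,0,0,0,0.28,-0.125,0,0,0,0,0,0.3,-0.133,0,0,0,0,0,0.3,-0.133,0,0,0,0,0,0.3,-0.133,0,0,0,0,0,0.28,-0.125,0,0,0,0,0,0.2,-0.09,0,0,0,0,0,0.14,-0.06,0,0,0,0,0,0,0,0,0,0,0,0,0,0,0,0,0,0,0]

```text
time: 19.73
eef_pos: [0.4461, 0.0238, 0.2978]
eef_rot: [0.001, 0.605, 0.796, 0.001]
force: [-0.1, -0.6, 0.2]
finger_gap: 0.043
grip_force: 0.0
```

```bash
python3 - <<'E'
from f import *
go(.4461,.024,.137,.272)
E
```

```text
t 19.73 pos [0.4461 0.0238 0.2978] psi 0.27 gap 0.043 F [-0.1 -0.6  0.2] shift now [ 0.002 -0.002  1.34 ] after turn [1.00e-03 1.00e-03 1.34e+00] turn [ 0.0007  0.0003 -0.0005] rows>= 4.2 0.0
```

Emit:
arm_command:
  rows: [0,0,0.2,0,0,0,0,0,0,0.25,0,0,0,0,0,0,0.25,0,0,0,0,0,0,0.25,0,0,0,0,0,0,0.2,0,0,0,0,0,0,0.12,0,0,0,0,0,0,0.07,0,0,0,0,0,0,0,0,0,0,0,0,0,0,0,0,0,0]

```text
time: 20.48
eef_pos: [0.4472, 0.0228, 0.1368]
eef_rot: [0.0, 0.606, 0.795, 0.0]
force: [-0.4, -0.4, -0.0]
finger_gap: 0.0428
grip_force: 0.0
```

Emit:
arm_command:
  rows: [0,0,0,0,0,0,0.5,0,0,0,0,0,0,1,0,0,0,0,0,0,1,0,0,0,0,0,0,1,0,0,0,0,0,0,1,0,0,0,0,0,0,1]

```text
time: 20.98
eef_pos: [0.4473, 0.0231, 0.1379]
eef_rot: [0.002, 0.606, 0.796, 0.001]
force: [-1.5, -2.0, 4.4]
finger_gap: 0.0091
grip_force: 45.6
```

```bash
python3 - <<'E'
from f import *
go(.4461,.024,.14,.272)
E
```

```text
t 20.98 pos [0.4473 0.0231 0.1379] psi 0.269 gap 0.0091 F [-1.5 -2.   4.4] shift now [ 0.01  -0.008 -0.017] after turn [ 0.01  -0.008 -0.017] turn [ 0.0011  0.0005 -0.0008] rows>= 0.1 0.0
```

Emit:
arm_command:
  rows: [0,0,-0.06,0,0,0,1,0,0,-0.17,0,0,0,1,0,0,-0.22,0,0,0,1,0,0,-0.2,0,0,0.024,1,0,0,-0.14,0,0,0.024,1,0,0.12,0,0,0,0.024,1,0,0.2,0,0,0,0,1,0,0.2,0,0,0,0,1,0,0.15,0,0,0,0,1,0,0.05,0,0,0,0,1]

```text
time: 21.82
eef_pos: [0.5342, 0.0286, 0.2302]
eef_rot: [-0.001, 0.692, 0.722, 0.0]
force: [-0.3, -1.5, -2.4]
finger_gap: 0.0091
grip_force: 44.6
```

```bash
python3 - <<'E'
from f import *
go(*st(-.065,.235),.234,YAW)
E
```

```text
t 21.82 pos [0.5342 0.0286 0.2302] psi 0.044 gap 0.0091 F [-0.3 -1.5 -2.4] shift now [ 0.911  0.044 -0.031] after turn [ 0.911  0.044 -0.032] turn [-0.0001 -0.0003  0.0002] rows>= 2.9 0.0
```

Emit:
arm_command:
  rows: [0.15,0.02,-0.015,0,0,0,1,0.25,0.02,-0.015,0,0,0,1,0.25,0,0,0,0,0,1,0.2,0.05,0,0,0,0,1,0.06,0.15,0,0,0,0,1,0,0.15,0,0,0,0,1,0,0.12,0,0,0,0,1,0,0.06,0,0,0,0,1,0,0,0,0,0,0,1,0,0,0,0,0,0,1]

```text
time: 22.65
eef_pos: [0.5956, 0.1401, 0.2346]
eef_rot: [-0.0, 0.692, 0.722, -0.0]
force: [-0.8, 0.0, -2.2]
finger_gap: 0.009
grip_force: 44.7
```

```bash
python3 - <<'E'
from f import *
go(*st(-.0005,.235),.2,YAW)
E
```

```text
t 22.65 pos [0.5956 0.1401 0.2346] psi 0.043 gap 0.009 F [-0.8  0.  -2.2] shift now [0.004 0.03  0.289] after turn [0.004 0.03  0.289] turn [-0.0004 -0.0001  0.    ] rows>= 0.9 0.0
```

Emit:
arm_command:
  rows: [0,0.03,0,0,0,0,1,0,0,0,0,0,0,1,0,0,0.08,0,0,0,1,0,0,0.08,0,0,0,1,0,0,0.07,0,0,0,1,0,0,0.05,0,0,0,1,0,0,0,0,0,0,1,0,0,0,0,0,0,1]

```text
time: 23.32
eef_pos: [0.5996, 0.1404, 0.2008]
eef_rot: [-0.0, 0.692, 0.722, 0.0]
force: [-0.5, 0.2, -1.5]
finger_gap: 0.0092
grip_force: 44.6
```

```bash
python3 - <<'E'
from f import *
go(*st(-.0005,-.03),.2,YAW)
E
```

```text
t 23.32 pos [0.5996 0.1404 0.2008] psi 0.043 gap 0.0092 F [-0.5  0.2 -1.5] shift now [-2.205 -0.004  0.007] after turn [-2.205 -0.003  0.007] turn [ 0.     -0.      0.0001] rows>= 6.9 0.0
```

Emit:
arm_command:
  rows: [-0.1,-0.003,0.005,0,0,0,1,-0.2,0,0,0,0,0,1,-0.25,0,0,0,0,0,1,-0.25,0,0,0,0,0,1,-0.25,0,0,0,0,0,1,-0.25,0,0,0,0,0,1,-0.25,0,0,0,0,0,1,-0.25,0,0,0,0,0,1,-0.25,0,0,0,0,0,1,-0.1,0,0,0,0,0,1]

```text
time: 24.15
eef_pos: [0.6103, -0.1226, 0.2007]
eef_rot: [0.001, 0.693, 0.721, -0.001]
force: [0.0, -1.1, -0.9]
finger_gap: 0.0092
grip_force: 44.6
```

Emit:
arm_command:
  rows: [0,0,0,0,0,0,1,0,0,0,0,0,0,1]

```text
time: 24.32
eef_pos: [0.6106, -0.1179, 0.2008]
eef_rot: [-0.0, 0.692, 0.722, 0.001]
force: [-0.5, -0.6, -2.0]
finger_gap: 0.0097
grip_force: 44.6
```

```bash
python3 - <<'E'
from f import *
go(*st(-.0005,-.03),.2,YAW)
E
```

```text
t 24.32 pos [ 0.6106 -0.1179  0.2008] psi 0.042 gap 0.0097 F [-0.5 -0.6 -2. ] shift now [-0.051 -0.002  0.006] after turn [-0.051 -0.002  0.006] turn [ 0.0003 -0.0004 -0.0004] rows>= 0.2 0.0
```

Emit:
arm_command:
  rows: [-0.05,0,0.01,0,0,0,1,0,0,0,0,0,0,1,0,0,0,0,0,0,0.5,0,0,0,0,0,0,0,0,0,0,0,0,0,0,0,0,-0.1,0,0,0,0,0,0,-0.25,0,0,-0.016,0,0,0,-0.25,0,0,-0.016,0,0,0,-0.2,0,0,0,0,0,0,0,0,0,0,0]

```text
time: 25.15
eef_pos: [0.6128, -0.1236, 0.3048]
eef_rot: [0.007, 0.654, 0.756, 0.003]
force: [0.4, 0.4, 1.7]
finger_gap: 0.0428
grip_force: 0.0
```

```bash
python3 - <<'E'
from f import *
c=np.load("cur.npy",allow_pickle=True).item(); c["block"]=np.array([*st(0,-.03),.062,YAW]); np.save("cur.npy",c,allow_pickle=True)
I=look(["wheel","bell"])
cv2.imwrite("pics/w.png",np.hstack([cv2.resize(I["scene"][130:260,110:270],(400,325),interpolation=cv2.INTER_CUBIC),cv2.resize(I["top"][90:220,200:360],(400,325),interpolation=cv2.INTER_CUBIC)]))
go(.4497,-.0638,.295,.14)
E
```

```text
wheel was [ 4.498e-01 -6.370e-02 -1.000e-04  1.360e-01] now [ 0.4463 -0.0681 -0.004   0.1181] 391
bell was [ 0.4736 -0.1931 -0.0007  0.1947] now [ 0.4735 -0.1942 -0.0011  0.1476] 704
t 25.25 pos [ 0.6116 -0.1233  0.2988] psi 0.144 gap 0.0426 F [ 0.1  0.1 -0.5] shift now [ 0.685 -1.264  0.023] after turn [ 0.68  -1.267  0.032] turn [0.0019 0.0007 0.0013] rows>= 4.5 0.0
```

View pics/w.png

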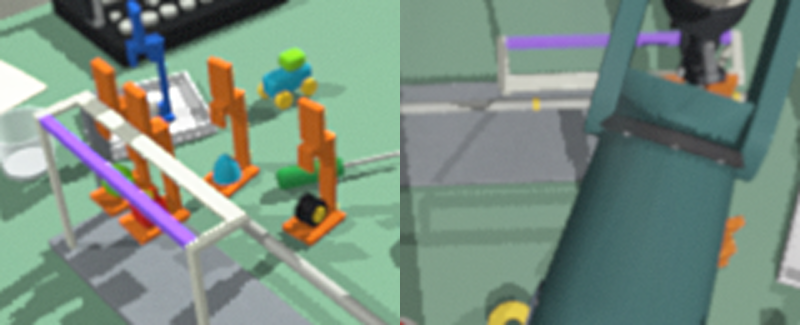

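Frog and block now hang under the hood (scene part 115,190 and 150,215), and the wheel carrier still stands at its place (315,170).

Emit:
arm_command:
  rows: [0.1,-0.18,0,0,0,0,0,0.14,-0.26,0,0,0,0,0,0.14,-0.26,0,0,0,0,0,0.14,-0.26,0,0,0,0,0,0.1,-0.19,0,0,0,0,0,0.06,-0.117,0,0,0,0,0,0,0,0,0,0,0,0,0,0,0,0,0,0,0]

```text
time: 25.92
eef_pos: [0.4482, -0.0641, 0.295]
eef_rot: [0.0, 0.654, 0.756, 0.0]
force: [0.1, 0.2, -0.6]
finger_gap: 0.0432
grip_force: 0.0
```

```bash
python3 - <<'E'
from f import *
go(.4497,-.0638,.137,.14)
E
```

```text
t 25.92 pos [ 0.4482 -0.0641  0.295 ] psi 0.144 gap 0.0432 F [ 0.1  0.2 -0.6] shift now [1.000e-03 1.100e-02 1.317e+00] after turn [1.000e-03 1.300e-02 1.317e+00] turn [ 0.0003 -0.      0.0013] rows>= 4.1 0.0
```

Emit:
arm_command:
  rows: [0,0.012,0.2,0,0,0,0,0,0,0.25,0,0,0,0,0,0,0.25,0,0,0,0,0,0,0.25,0,0,0,0,0,0,0.18,0,0,0,0,0,0,0.12,0,0,0,0,0,0,0.067,0,0,0,0,0,0,0,0,0,0,0,0,0,0,0,0,0,0]

```text
time: 26.67
eef_pos: [0.4508, -0.0644, 0.1373]
eef_rot: [-0.0, 0.655, 0.756, 0.0]
force: [0.2, -0.0, 1.1]
finger_gap: 0.0428
grip_force: 0.0
```

Emit:
arm_command:
  rows: [0,0,0,0,0,0,0.5,0,0,0,0,0,0,1,0,0,0,0,0,0,1,0,0,0,0,0,0,1,0,0,0,0,0,0,1,0,0,0,0,0,0,1]

```text
time: 27.17
eef_pos: [0.4508, -0.0643, 0.1387]
eef_rot: [0.001, 0.654, 0.756, 0.001]
force: [-1.2, -0.2, 4.8]
finger_gap: 0.0093
grip_force: 45.2
```

Emit:
arm_command:
  rows: [0,0,-0.06,0,0,0,1,0,0,-0.17,0,0,0,1,0,0,-0.22,0,0,0,1,0,0,-0.2,0,0,0.016,1,0,0,-0.14,0,0,0.016,1,0,0.12,0,0,0,0,1,0,0.2,0,0,0,0,1,0,0.2,0,0,0,0,1,0,0.15,0,0,0,0,1,0,0.05,0,0,0,0,1]

```text
time: 28.0
eef_pos: [0.5383, -0.0602, 0.2315]
eef_rot: [-0.0, 0.691, 0.722, 0.0]
force: [-0.6, -0.1, -2.6]
finger_gap: 0.0093
grip_force: 44.4
```

```bash
python3 - <<'E'
from f import *
go(*st(-.065,.235),.233,YAW)
E
```

```text
t 28.0 pos [ 0.5383 -0.0602  0.2315] psi 0.044 gap 0.0093 F [-0.6 -0.1 -2.6] shift now [ 1.652  0.043 -0.011] after turn [ 1.652  0.041 -0.013] turn [ 0.0002 -0.0003  0.0003] rows>= 5.2 0.0
```

Emit:
arm_command:
  rows: [0.15,0,-0.02,0,0,0,1,0.25,0,0,0,0,0,1,0.3,0,0,0,0,0,1,0.3,0,0,0,0,0,1,0.3,0,0,0,0,0,1,0.2,0.05,0,0,0,0,1,0.15,0.15,0,0,0,0,1,0,0.15,0,0,0,0,1,0,0.15,0,0,0,0,1,0,0.07,0,0,0,0,1]

```text
time: 28.83
eef_pos: [0.5972, 0.1407, 0.2342]
eef_rot: [0.0, 0.691, 0.722, 0.0]
force: [-0.0, 1.2, -2.3]
finger_gap: 0.009
grip_force: 44.3
```

Emit:
arm_command:
  rows: [0,0,0,0,0,0,1,0,0,0,0,0,0,1]

```text
time: 29.0
eef_pos: [0.5958, 0.14, 0.2344]
eef_rot: [-0.0, 0.692, 0.722, -0.0]
force: [-0.3, 0.2, -1.1]
finger_gap: 0.0092
grip_force: 44.3
```

```bash
python3 - <<'E'
from f import *
go(*st(-.0005,.235),.2007,YAW)
E
```

```text
t 29.0 pos [0.5958 0.14   0.2344] psi 0.043 gap 0.0092 F [-0.3  0.2 -1.1] shift now [0.005 0.029 0.281] after turn [0.005 0.029 0.281] turn [-0.0003 -0.     -0.0001] rows>= 0.9 0.0
```

Emit:
arm_command:
  rows: [0,0.03,0,0,0,0,1,0,0,0,0,0,0,1,0,0,0.08,0,0,0,1,0,0,0.08,0,0,0,1,0,0,0.07,0,0,0,1,0,0,0.05,0,0,0,1,0,0,0,0,0,0,1,0,0,0,0,0,0,1]

```text
time: 29.67
eef_pos: [0.5996, 0.1404, 0.2007]
eef_rot: [0.0, 0.692, 0.722, 0.0]
force: [-1.0, 0.7, -1.3]
finger_gap: 0.0088
grip_force: 44.4
```

```bash
python3 - <<'E'
from f import *
go(*st(-.0005,.025),.2007,YAW)
E
```

```text
t 29.67 pos [0.5996 0.1404 0.2007] psi 0.043 gap 0.0088 F [-1.   0.7 -1.3] shift now [-1.747 -0.003 -0.   ] after turn [-1.747 -0.003 -0.   ] turn [ 0.     -0.      0.0001] rows>= 5.5 0.0
```

Emit:
arm_command:
  rows: [-0.1,-0.003,0,0,0,0,1,-0.2,0,0,0,0,0,1,-0.25,0,0,0,0,0,1,-0.25,0,0,0,0,0,1,-0.25,0,0,0,0,0,1,-0.25,0,0,0,0,0,1,-0.25,0,0,0,0,0,1,-0.2,0,0,0,0,0,1,0,0,0,0,0,0,1,0,0,0,0,0,0,1]

```text
time: 30.5
eef_pos: [0.6084, -0.0715, 0.2008]
eef_rot: [0.0, 0.693, 0.721, 0.0]
force: [0.0, 0.5, -1.5]
finger_gap: 0.0091
grip_force: 44.4
```

```bash
python3 - <<'E'
from f import *
go(*st(-.0005,.025),.2007,YAW)
E
```

```text
t 30.5 pos [ 0.6084 -0.0715  0.2008] psi 0.04 gap 0.0091 F [ 0.   0.5 -1.5] shift now [ 0.021 -0.     0.001] after turn [ 0.021 -0.     0.001] turn [ 0.0001 -0.0001 -0.0009] rows>= 0.1 0.0
```

Emit:
arm_command:
  rows: [0.02,0,0.012,0,0,0,1,0,0,0,0,0,0,1,0,0,0,0,0,0,0.5,0,0,0,0,0,0,0,0,0,0,0,0,0,0,0,0,-0.1,0,0,0,0,0,0,-0.25,0,0,-0.024,0,0,0,-0.25,0,0,-0.024,0,0,0,-0.2,0,0,0,0,0,0,0,0,0,0,0]

```text
time: 31.33
eef_pos: [0.6104, -0.0669, 0.3045]
eef_rot: [0.006, 0.635, 0.773, 0.004]
force: [0.9, -0.0, 1.4]
finger_gap: 0.0428
grip_force: 0.0
```

```bash
python3 - <<'E'
from f import *
c=np.load("cur.npy",allow_pickle=True).item(); c["wheel"]=np.array([*st(0,.025),.062,YAW]); np.save("cur.npy",c,allow_pickle=True)
I=look(["bell"])
go(.4736,-.1933,.295,.195)
E
```

```text
bell was [ 0.4736 -0.1931 -0.0007  0.1947] now [ 4.742e-01 -1.931e-01 -4.000e-04  1.894e-01] 734
t 31.43 pos [ 0.6091 -0.0667  0.2986] psi 0.195 gap 0.0431 F [-0.2 -0.5  0.1] shift now [-0.817 -1.312  0.024] after turn [-0.816 -1.313  0.03 ] turn [ 0.0017  0.0005 -0.0002] rows>= 4.8 0.0
```

Emit:
arm_command:
  rows: [-0.12,-0.19,0,0,0,0,0,-0.16,-0.26,0,0,0,0,0,-0.16,-0.26,0,0,0,0,0,-0.16,-0.26,0,0,0,0,0,-0.13,-0.21,0,0,0,0,0,-0.087,-0.133,0,0,0,0,0,0,0,0,0,0,0,0,0,0,0,0,0,0,0]

```text
time: 32.1
eef_pos: [0.4721, -0.1936, 0.2946]
eef_rot: [-0.001, 0.636, 0.772, 0.001]
force: [0.1, 0.1, 0.2]
finger_gap: 0.0422
grip_force: 0.0
```

```bash
python3 - <<'E'
from f import *
go(.4738,-.1932,.137,.19)
E
```

```text
t 32.1 pos [ 0.4721 -0.1936  0.2946] psi 0.192 gap 0.0422 F [0.1 0.1 0.2] shift now [-1.000e-03  1.500e-02  1.313e+00] after turn [1.000e-03 1.500e-02 1.313e+00] turn [ 0.     -0.0006  0.0007] rows>= 4.1 0.0
```

Emit:
arm_command:
  rows: [0,0.012,0.2,0,0,0,0,0,0,0.25,0,0,0,0,0,0,0.25,0,0,0,0,0,0,0.25,0,0,0,0,0,0,0.18,0,0,0,0,0,0,0.12,0,0,0,0,0,0,0.063,0,0,0,0,0,0,0,0,0,0,0,0,0,0,0,0,0,0]

```text
time: 32.85
eef_pos: [0.4749, -0.1926, 0.1381]
eef_rot: [0.0, 0.635, 0.773, 0.001]
force: [0.8, -0.3, -0.4]
finger_gap: 0.0429
grip_force: 0.0
```

Emit:
arm_command:
  rows: [0,0,0,0,0,0,0.5,0,0,0,0,0,0,1,0,0,0,0,0,0,1,0,0,0,0,0,0,1,0,0,0,0,0,0,1,0,0,0,0,0,0,1]

```text
time: 33.35
eef_pos: [0.4751, -0.1935, 0.1396]
eef_rot: [0.002, 0.635, 0.772, 0.001]
force: [-0.4, 0.6, 5.3]
finger_gap: 0.0089
grip_force: 45.2
```

Emit:
arm_command:
  rows: [0,0,-0.06,0,0,0,1,0,0,-0.17,0,0,0,1,0,0,-0.22,0,0,0,1,0,0,-0.2,0,0,0.024,1,0,0,-0.14,0,0,0.024,1,0,0.12,0,0,0,0,1,0,0.15,0,0,0,0,1,0,0.12,0,0,0,0,1,0,0.08,0,0,0,0,1,0,0,0,0,0,0,1]

```text
time: 34.18
eef_pos: [0.5316, -0.1905, 0.2318]
eef_rot: [-0.001, 0.691, 0.723, 0.0]
force: [-0.9, 0.2, -1.7]
finger_gap: 0.0093
grip_force: 44.3
```

```bash
python3 - <<'E'
from f import *
go(*st(-.065,.235),.233,YAW)
E
```

```text
t 34.18 pos [ 0.5316 -0.1905  0.2318] psi 0.044 gap 0.0093 F [-0.9  0.2 -1.7] shift now [ 2.734  0.148 -0.007] after turn [ 2.734  0.144 -0.01 ] turn [-0.0001 -0.0004  0.0004] rows>= 8.6 0.0
```

Emit:
arm_command:
  rows: [0.15,0,-0.01,0,0,0,1,0.28,0,0,0,0,0,1,0.33,0,0,0,0,0,1,0.33,0,0,0,0,0,1,0.33,0,0,0,0,0,1,0.33,0,0,0,0,0,1,0.33,0,0,0,0,0,1,0.28,0,0,0,0,0,1,0.2,0,0,0,0,0,1,0.1,0,0,0,0,0,1]

```text
time: 35.02
eef_pos: [0.5155, 0.1308, 0.234]
eef_rot: [-0.0, 0.69, 0.723, 0.0]
force: [0.2, 0.5, -2.3]
finger_gap: 0.009
grip_force: 44.3
```

Emit:
arm_command:
  rows: [0.03,0.1,0,0,0,0,1,0.02,0.15,0,0,0,0,1,0,0.15,0,0,0,0,1,0,0.15,0,0,0,0,1,0,0.08,0,0,0,0,1,0,0,0,0,0,0,1,0,0,0,0,0,0,1]

```text
time: 35.6
eef_pos: [0.5918, 0.1362, 0.2337]
eef_rot: [-0.0, 0.692, 0.722, -0.001]
force: [-0.2, 0.4, -2.0]
finger_gap: 0.0092
grip_force: 44.3
```

```bash
python3 - <<'E'
from f import *
go(*st(-.0005,.235),.201,YAW)
E
```

```text
t 35.6 pos [0.5918 0.1362 0.2337] psi 0.042 gap 0.0092 F [-0.2  0.4 -2. ] shift now [0.035 0.063 0.272] after turn [0.035 0.063 0.272] turn [-0.0003  0.0002 -0.0003] rows>= 0.9 0.0
```

Emit:
arm_command:
  rows: [0.02,0.063,0,0,0,0,1,0,0,0,0,0,0,1,0,0,0,0,0,0,1,0,0,0.08,0,0,0,1,0,0,0.08,0,0,0,1,0,0,0.07,0,0,0,1,0,0,0.042,0,0,0,1,0,0,0,0,0,0,1,0,0,0,0,0,0,1]

```text
time: 36.35
eef_pos: [0.5989, 0.1401, 0.2015]
eef_rot: [-0.0, 0.692, 0.722, -0.0]
force: [-1.7, -0.1, 0.6]
finger_gap: 0.009
grip_force: 44.7
```

```bash
python3 - <<'E'
from f import *
go(*st(-.0005,.08),.201,YAW)
E
```

```text
t 36.35 pos [0.5989 0.1401 0.2015] psi 0.043 gap 0.009 F [-1.7 -0.1  0.6] shift now [-1.286  0.002  0.004] after turn [-1.286  0.003  0.004] turn [-0.0001  0.      0.0001] rows>= 4.0 0.0
```

Emit:
arm_command:
  rows: [-0.1,0.003,-0.004,0,0,0,1,-0.2,0,0,0,0,0,1,-0.25,0,0,0,0,0,1,-0.25,0,0,0,0,0,1,-0.25,0,0,0,0,0,1,-0.15,0,0,0,0,0,1,-0.08,0,0,0,0,0,1,0,0,0,0,0,0,1,0,0,0,0,0,0,1]

```text
time: 37.1
eef_pos: [0.6065, -0.0135, 0.2017]
eef_rot: [-0.0, 0.692, 0.722, 0.001]
force: [-0.5, -0.2, -1.1]
finger_gap: 0.0091
grip_force: 44.4
```

```bash
python3 - <<'E'
from f import *
go(*st(-.0005,.08),.201,YAW)
E
```

```text
t 37.1 pos [ 0.6065 -0.0135  0.2017] psi 0.042 gap 0.0091 F [-0.5 -0.2 -1.1] shift now [-0.005 -0.006  0.006] after turn [-0.005 -0.006  0.006] turn [ 0.0002 -0.0003 -0.0002] rows>= 0.0 0.0
```

Emit:
arm_command:
  rows: [0,0,0.012,0,0,0,1,0,0,0,0,0,0,1,0,0,0,0,0,0,0.5,0,0,0,0,0,0,0,0,0,0,0,0,0,0,0,0,-0.1,0,0,0,0,0,0,-0.25,0,0,0,0,0,0,-0.25,0,0,0,0,0,-0.2,-0.2,0,0,0,0,0,-0.3,0,0,0,0,0]

```text
time: 37.93
eef_pos: [0.5495, -0.0161, 0.3031]
eef_rot: [0.005, 0.691, 0.722, 0.004]
force: [0.0, -0.0, 1.1]
finger_gap: 0.0424
grip_force: 0.0
```

Emit:
arm_command:
  rows: [0.15,-0.3,0,0,0,0,0,0.2,-0.25,0,0,0,0,0,0.3,-0.15,0,0,0,0,0,0.3,0,0,0,0,0,0,0,0,0,0,0,0,0,0,0,0,0,0,0,0]

```text
time: 38.43
eef_pos: [0.4573, 0.0959, 0.298]
eef_rot: [0.001, 0.69, 0.724, 0.001]
force: [0.5, 0.2, 0.4]
finger_gap: 0.0429
grip_force: 0.0
```

```bash
python3 - <<'E'
from f import *
I={n:cams.capture(n) for n in("scene","top")}
cc={}
for n in I:
    h=cv2.cvtColor(I[n],cv2.COLOR_BGR2HSV).astype(int); m=(((h[...,0]<=4)|(h[...,0]>=174))&(h[...,1]>150)&(h[...,2]>70)).astype(np.uint8)
    q=cv2.connectedComponentsWithStats(m); print(n,[(int(a[4]),b.round(1).tolist()) for a,b in zip(q[2],q[3]) if 20<a[4]<900])
print("bell hung", [x.round(4) if hasattr(x,'round') else x for x in fit4(I,"orange",(*st(0,.08),.062,YAW),r=.012,yr=.2,others=[np.array([*st(0,.025),.062,YAW])])])
v,e=fit4(I,"blue",(.481,-.363,.004,-.268),r=.03,zr=.006,yr=.3); print("cured",v.round(4),e)
a=cv2.resize(I["scene"][110:270,100:300],(400,320),interpolation=cv2.INTER_CUBIC); b=cv2.resize(I["top"][100:260,120:420],(400,213),interpolation=cv2.INTER_CUBIC)
cv2.imwrite("pics/x.png",np.hstack([a,np.vstack([b,np.zeros((107,400,3),np.uint8)])]))
go(.456,.364,.2,.0)
E
```

```text
scene [(132, [189.5, 115.8]), (265, [418.1, 207.4]), (21, [165.7, 216.6]), (43, [322.5, 227.3]), (350, [500.0, 256.7]), (261, [364.6, 287.3])]
top [(164, [132.5, 72.1]), (22, [298.0, 137.1]), (121, [135.5, 189.0]), (292, [466.3, 267.6]), (463, [42.7, 312.6]), (471, [73.1, 313.7]), (268, [142.6, 289.5])]
bell hung [array([ 6.074e-01, -1.260e-02,  6.180e-02, -2.000e-04]), np.float64(1015.875)]
cured [ 0.4792 -0.3624  0.0038 -0.2684] 346.625
t 38.53 pos [0.4579 0.0941 0.2973] psi 0.044 gap 0.0427 F [ 0.5 -0.6 -0.2] shift now [2.248 0.08  0.81 ] after turn [ 2.249 -0.016  0.811] turn [0.0007 0.0001 0.0139] rows>= 7.5 0.4
```

View pics/x.png

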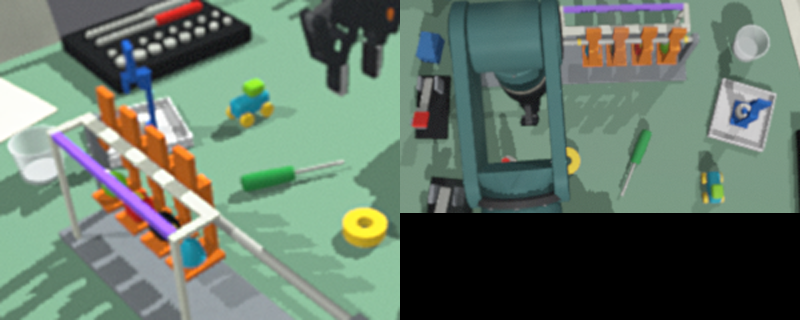

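All four orange carriers hang side by side under the hood (scene part 120–210,100–250), and the blue one stands in the tray (top part 745,110). Next is the lever pad, at scene (364.6,287.3) and top (135.5,189.0).

```bash
python3 - <<'E'
from f import *
X,e=tri(np.array([(364.6,287.3),(418.1,207.4)]),np.array([(135.5,189.0),(142.6,289.5)])); print(X.round(4),e)
go(X[0,0],X[0,1],.2,YAW)
I=cams.capture("top")
h=cv2.cvtColor(I,cv2.COLOR_BGR2HSV).astype(int); m=(((h[...,0]<=4)|(h[...,0]>=174))&(h[...,1]>150)&(h[...,2]>70)).astype(np.uint8); m[:,160:]=0;m[:170]=0;m[210:]=0
c=max(cv2.findContours(m,0,2)[0],key=cv2.contourArea); r=cv2.minAreaRect(c); b=onz("top",cv2.boxPoints(r),X[0,2]); print(r,b.round(3))
E
```

```text
[[0.4525 0.3554 0.0955]
 [0.1748 0.3124 0.1239]] [1.16022644 0.2647563 ]
t 38.53 pos [0.4579 0.0941 0.2973] psi 0.044 gap 0.0427 F [ 0.5 -0.6 -0.2] shift now [2.177 0.047 0.81 ] after turn [2.177 0.048 0.811] turn [0.0007 0.0001 0.0002] rows>= 7.3 0.0
((135.5, 189.0), (10.0, 11.0), 90.0) [[0.468 0.371 0.095]
 [0.468 0.339 0.095]
 [0.439 0.337 0.095]
 [0.439 0.369 0.095]]
```

Emit:
arm_command:
  rows: [0.2,0,0,0,0,0,1,0.3,0,0,0,0,0,1,0.3,0,0,0,0,0,1,0.3,0,0,0,0,0,1,0.3,0,0,0,0,0,1,0.3,0,0,0,0,0,1,0.2,0,0,0,0,0,1,0.1,0,0,0,0,0,1,0,0,0,0,0,0,1,0,0,0,0,0,0,1]

```text
time: 39.42
eef_pos: [0.448, 0.333, 0.2963]
eef_rot: [0.001, 0.692, 0.722, -0.0]
force: [-0.7, -0.4, 0.5]
finger_gap: -0.0
grip_force: 0.0
```

Emit:
arm_command:
  rows: [0.1,0.02,0.1,0,0,0,1,0.09,0.02,0.2,0,0,0,1,0,0,0.28,0,0,0,1,0,0,0.28,0,0,0,1,0,0,0.28,0,0,0,1,0,0,0.2,0,0,0,1,0,0,0.13,0,0,0,1,0,0,0.08,0,0,0,1,0,0,0,0,0,0,1,0,0,0,0,0,0,1]

```text
time: 40.25
eef_pos: [0.4517, 0.3565, 0.1108]
eef_rot: [0.0, 0.692, 0.722, 0.0]
force: [0.0, -0.2, 0.8]
finger_gap: 0.0001
grip_force: 0.0
```

```bash
python3 - <<'E'
from f import *
go(.4525,.3554,.06,YAW)
E
```

```text
t 40.25 pos [0.4517 0.3565 0.1108] psi 0.042 gap 0.0001 F [ 0.  -0.2  0.8] shift now [-0.01   0.005  0.423] after turn [-0.01   0.006  0.423] turn [ 0.0004 -0.     -0.0003] rows>= 1.3 0.0
```

Emit:
arm_command:
  rows: [0,0,0.06,0,0,0,1,0,0,0.06,0,0,0,1,0,0,0.06,0,0,0,1,0,0,0.06,0,0,0,1,0,0,0.06,0,0,0,1,0,0,0,0,0,0,1,0,0,0,0,0,0,1]

```text
time: 40.83
eef_pos: [0.4511, 0.3569, 0.0739]
eef_rot: [0.0, 0.692, 0.722, -0.0]
force: [-0.3, 0.3, -0.3]
finger_gap: 0.0001
grip_force: 0.0
```

Emit:
arm_command:
  rows: [0,0,0.05,0,0,0,1,0,0,0.05,0,0,0,1,0,0,0,0,0,0,1,0,0,0,0,0,0,1]

```text
time: 41.17
eef_pos: [0.4522, 0.3564, 0.0642]
eef_rot: [0.001, 0.692, 0.722, 0.001]
force: [-1.8, -3.4, 7.8]
finger_gap: 0.0
grip_force: 5.2
```

```bash
python3 - <<'E'
from f import *
I={n:cams.capture(n) for n in("scene","top")}
cv2.imwrite("pics/p.png",cv2.resize(I["scene"][230:350,300:420],(600,600),interpolation=cv2.INTER_CUBIC))
go(.4525,.3554,.06,YAW)
E
```

```text
t 41.27 pos [0.4521 0.3564 0.0642] psi 0.043 gap -0.0 F [-1.6 -4.   8.2] shift now [-0.008  0.003  0.035] after turn [-0.008  0.003  0.035] turn [0.0009 0.0004 0.    ] rows>= 0.1 0.0
```

View pics/p.png

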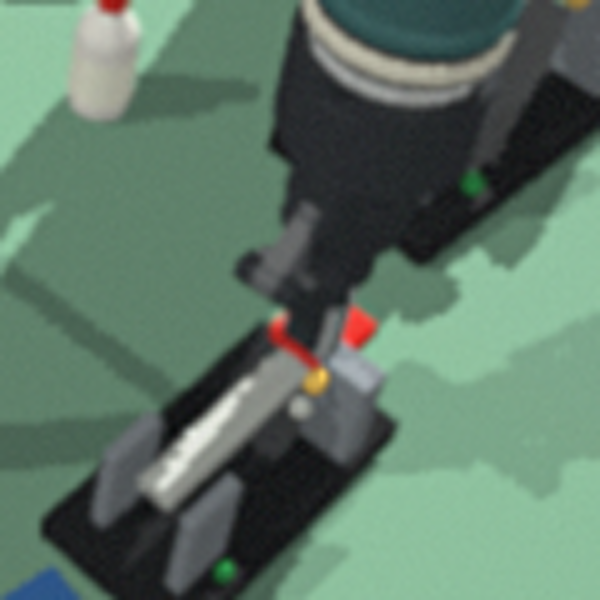

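The shut fingers press on the red pad (320,320), and the lever is only partly down. I am pressing on.

Emit:
arm_command:
  rows: [0,0,0.05,0,0,0,1,0,0,0.05,0,0,0,1,0,0,0,0,0,0,1,0,0,0,0,0,0,1]

```text
time: 41.6
eef_pos: [0.4526, 0.3567, 0.0631]
eef_rot: [0.002, 0.691, 0.722, 0.002]
force: [-18.4, -15.8, 49.2]
finger_gap: 0.0001
grip_force: 23.2
```

Emit:
arm_command:
  rows: [0,0,0.05,0,0,0,1,0,0,0.03,0,0,0,1,0,0,0,0,0,0,1,0,0,0,0,0,0,1]

```text
time: 41.93
eef_pos: [0.4548, 0.3554, 0.0592]
eef_rot: [0.005, 0.692, 0.722, 0.004]
force: [-22.0, -23.6, 70.3]
finger_gap: 0.0
grip_force: 70.6
```

Emit:
arm_command:
  rows: [0,0,-0.1,0,0,0,1,0,0,-0.1,0,0,0,1,0,0,-0.2,0,0,0,1,0,0,-0.3,0,0,0,1,0,0,-0.3,0,0,0,1,0,0,-0.3,0,0,0,1,-0.2,-0.2,0,0,0,0,1,-0.3,-0.2,0,0,0,0,1,0,0,0,0,0,0,1]

```text
time: 42.68
eef_pos: [0.4021, 0.2919, 0.1946]
eef_rot: [-0.0, 0.692, 0.722, -0.004]
force: [-0.3, -0.1, -1.0]
finger_gap: 0.0003
grip_force: 0.0
```

```bash
python3 - <<'E'
from f import *
I={n:cams.capture(n) for n in("scene","top")}
P=[]
for n in I:
    h=cv2.cvtColor(I[n],cv2.COLOR_BGR2HSV).astype(int); m=(((h[...,0]<=4)|(h[...,0]>=174))&(h[...,1]>150)&(h[...,2]>70)).astype(np.uint8)
    q=cv2.connectedComponentsWithStats(m); print(n,[(int(a[4]),b.round(1).tolist()) for a,b in zip(q[2],q[3]) if 20<a[4]<900])
for k,y in(("frog",-.085),("block",-.03),("wheel",.025),("bell",.08)): print(k,C["top"].proj([[*st(0,y),.226]]).round(1))
cv2.imwrite("pics/p2.png",np.hstack([cv2.resize(I["scene"][240:350,300:400],(400,440),interpolation=cv2.INTER_CUBIC),cv2.resize(I["top"][95:195,230:330],(400,440),interpolation=cv2.INTER_CUBIC)]))
go(.4525,.3554,.06,YAW)
E
```

```text
scene [(132, [189.4, 115.9]), (270, [418.1, 207.3]), (21, [165.7, 216.6]), (39, [322.2, 227.5]), (352, [500.0, 256.9]), (223, [364.2, 294.0])]
top [(151, [132.4, 71.9]), (22, [298.0, 137.1]), (291, [466.3, 267.5]), (464, [42.8, 312.6]), (470, [73.1, 313.6])]
frog [[329.7 121. ]]
block [[308.5 121.5]]
wheel [[287.3 122.1]]
bell [[266.  122.8]]
t 42.78 pos [0.4058 0.2956 0.196 ] psi 0.042 gap 0.0001 F [-0.5 -0.3  1.1] shift now [0.482 0.41  1.133] after turn [0.481 0.411 1.133] turn [ 0.      0.     -0.0002] rows>= 4.1 0.0
```

View pics/p2.png

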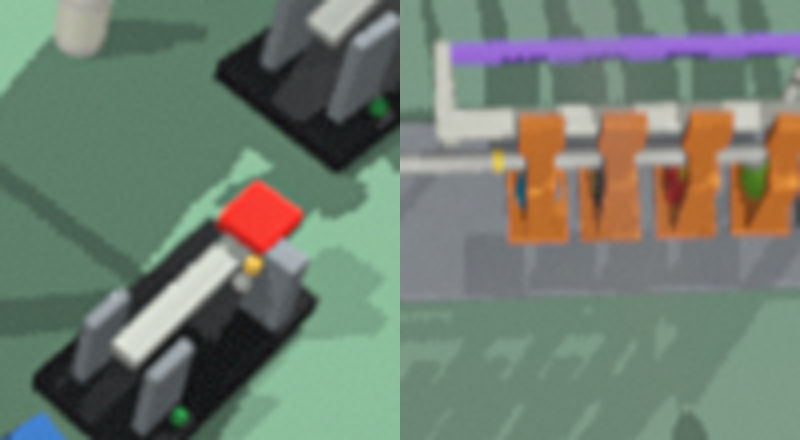

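Emit:
arm_command:
  rows: [-0.2,-0.2,-0.2,0,0,0,1,-0.3,-0.1,-0.2,0,0,0,1,-0.3,0,-0.2,0,0,0,1,-0.3,0,0,0,0,0,1,-0.3,0,0,0,0,0,1,0,0,0,0,0,0,1,0,0,0,0,0,0,1]

```text
time: 43.37
eef_pos: [0.3799, 0.1302, 0.2666]
eef_rot: [0.0, 0.693, 0.721, 0.001]
force: [0.8, 0.6, -0.4]
finger_gap: -0.0001
grip_force: 0.0
```

```bash
python3 - <<'E'
from f import *
I={n:cams.capture(n) for n in("scene","top")}
def red(n,near):
    h=cv2.cvtColor(I[n],cv2.COLOR_BGR2HSV).astype(int); m=(((h[...,0]<=4)|(h[...,0]>=174))&(h[...,1]>150)&(h[...,2]>70)).astype(np.uint8)
    q=cv2.connectedComponentsWithStats(m); i=min((i for i in range(1,q[0]) if q[2][i,4]>40),key=lambda i:np.hypot(*(q[3][i]-near))); return q[3][i],q[2][i]
a,sa=red("scene",(364,294)); b,sb=red("top",(135,189)); print(a,b,sa,sb)
X,e=tri(np.array([a]),np.array([b])); print(X,e)
# expected pad centre vs lever angle: hinge z .05, arm 0.1
for z in(.0955,.0855,.0755,.0655,.0605,.055): print(z,C["scene"].proj([[.4525,.3554,z]]).round(1),C["top"].proj([[.4525,.3554,z]]).round(1))
cur,c=fits(I,{"bell":(*st(0,.08),.062,YAW),"wheel":(*st(0,.025),.062,YAW),"block":(*st(0,-.03),.062,YAW),"frog":(*st(0,-.085),.062,YAW)},r=.012,yr=.2)
for k in cur:
    d=cur[k][:2]-ZM; print(k,cur[k].round(4),"station",(d@UX).round(4),(d@UY).round(4))
v,e=fit4(I,"blue",(.481,-.363,.004,-.268),r=.03,zr=.006,yr=.3); print("cured",v.round(4),e)
E
```

```text
[364.26785714 293.95089286] [134.42857143 197.        ] [354 285  21  18 224] [132 189   6  13  42]
[[0.43828015 0.36036293 0.06564844]] [5.19286769]
0.0955 [[363.9 287.3]] [[135.1 189.2]]
0.0855 [[363.  290.4]] [[136.1 189.8]]
0.0755 [[362.2 293.4]] [[137.2 190.4]]
0.0655 [[361.3 296.3]] [[138.2 191. ]]
0.0605 [[360.9 297.8]] [[138.7 191.3]]
0.055 [[360.4 299.4]] [[139.2 191.6]]
bell [ 0.6075 -0.0123  0.0627 -0.0464] station 0.0013 0.0817
wheel [ 0.6092 -0.0659  0.0596 -0.047 ] station 0.0006 0.0281
block [ 0.6106 -0.1231  0.0606 -0.0698] station -0.0004 -0.0291
frog [ 0.6111 -0.1798  0.0606 -0.1384] station -0.0024 -0.0857
cured [ 0.4792 -0.3625  0.0039 -0.2642] 349.6875
```

Emit:
arm_command:
  rows: [-0.3,0,0,0,0,0,1,-0.3,0,0,0,0,0,1,-0.3,0,0,0,0,0,1,-0.3,0,0,0,0,0,1,-0.2,0,0,0,0,0,1,0,0,0,0,0,0,1,0,0,0,0,0,0,1]

```text
time: 44.05
eef_pos: [0.3866, -0.0364, 0.2659]
eef_rot: [-0.0, 0.692, 0.722, 0.001]
force: [0.8, 0.5, -0.1]
finger_gap: 0.0001
grip_force: 0.0
```

```bash
python3 - <<'E'
from f import *
I={n:cams.capture(n) for n in("scene","top")}
def red(n,near):
    h=cv2.cvtColor(I[n],cv2.COLOR_BGR2HSV).astype(int); m=(((h[...,0]<=4)|(h[...,0]>=174))&(h[...,1]>150)&(h[...,2]>70)).astype(np.uint8)
    q=cv2.connectedComponentsWithStats(m); i=min((i for i in range(1,q[0]) if q[2][i,4]>40),key=lambda i:np.hypot(*(q[3][i]-near))); return q[3][i],q[2][i]
a,sa=red("scene",(364,294)); b,sb=red("top",(135,189)); print(a,b,sa,sb)
print(tri(np.array([a]),np.array([b])),monitor.get_obs()["force"])
def s(n,col,lo,hi,near):
    h=cv2.cvtColor(I[n],cv2.COLOR_BGR2HSV).astype(int)
for i,n in enumerate(("scene","top")):
    z=np.load(("s0","t0")[i]+".npy"); d=cv2.absdiff(I[n],z).max(2)
    for k,p in(("glue",(.366,.166,.04)),("tub",(.63,-.37,.03)),("carton",(.62,.354,.025)),("reel",None),("toy",None),("driver",None)):
        if p is None: continue
        c=C[n].proj([p])[0].astype(int); print(n,k,c,d[c[1]-14:c[1]+14,c[0]-14:c[0]+14].mean().round(1))
E
```

```text
[364.15625 294.03125] [138.12587413 195.18181818] [353 285  22  18 224] [132 189  13  13 143]
(array([[0.44082536, 0.35538063, 0.06265472]]), array([0.36871682])) [-0.11944004 -0.25842965 -0.02897322]
scene glue [318 237] 23.2
scene tub [125 187] 6.5
scene carton [304 356] 48.4
top glue [202 221] 28.2
top tub [378 138] 8.8
top carton [145 140] 22.1
```

```bash
python3 - <<'E'
from f import *
for i,n in enumerate(("scene","top")):
    for im in(np.load(("s0","t0")[i]+".npy"),cams.capture(n)):
        h=cv2.cvtColor(im,cv2.COLOR_BGR2HSV).astype(int); m=((h[...,0]>=100)&(h[...,0]<=119)&(h[...,1]>120)).astype(np.uint8)
        x,y=(304,364) if n=="scene" else (143,136); w=np.zeros_like(m); w[max(y-25,0):y+25,x-25:x+25]=1
        ys,xs=np.nonzero(m*w); print(n,"carton",xs.mean().round(1),ys.mean().round(1),len(xs))
print(monitor.get_obs()["time"]); ticket.sign_off()
E
```

```text
scene carton 304.1 364.8 1120
scene carton 304.0 365.0 1098
top carton 142.2 135.2 376
top carton 142.4 135.2 365
44.25
the job is handed in; nothing more can be done
```

The job is done and handed in at 44 s of the 210 s allowed; no verdict came back, but my last images show the blue carrier upright in the tray, all four orange carriers hanging between the yellow bands, and the lever held down at about 0.33 rad (estimated from the pad's drop).

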